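# Weigh the jar from the back of the stock bin

### The arm

A 6-joint arm with a two-finger parallel gripper is mounted at the origin on the work surface. World frame = base frame: x ahead of the robot, y to its left, z up, the work surface at z = 0. Lengths are in m, angles in rad, forces in N, time in s.
With the tool pointing down it reaches from about 0.4 to 0.825 m from the base axis. Payload 7 kg.
Tool frame: the origin (TCP) lies at the very end of the fingers, on their centre line; the grasp point (between the pads) lies 19 mm behind it (r.grip_point_offset is the distance from the TCP to the grasp point, in m); y points along the fingers, z is the direction in which the jaws open and shut, and the axes are right-handed (so a half turn about y gives the same grasp; the last joint's range is limited). The gripper opens to 88 mm and grips with 3 to 60 N. Pads are 19 mm wide; open, the fingers measure 130 mm over their backs; the gripper's body (78 mm by 193 mm) begins 47 mm behind the grasp point.
Start: joints at [-1.042, 0.359, 0.012, 0, -1.224, -0.288], TCP at [0.161, -0.656, 0.227] pointing down, gripper open.
Joint ranges: [-3.07, 3.07], [-1.43, 2.12], [-1.02, 1.25], [-3.03, 1.67], [-3.05, -0], [-3.03, 3.03]. Speed limits (rad/s): [2.39, 2.39, 3.01, 3.14, 3.14, 3.14].

### API

Orientations are given as a rotation vector (axis times angle).
In Python, from cell import r, viewer gives the robot as it stands.
- The arm moves only by the tool jog_arm, never from a script. Its argument "moves" is a list that holds one entry, the list of rows, each a list of 7 numbers: the shift along the tool's x, y, z in units of 40 mm (1.0 is 40 mm), then the turn, a rotation vector about the tool's x, y, z in units of 5 degrees (1.0 is 5 degrees), then the closure, from -1 (fully open) to 1 (shut). In form: [[[tx, ty, tz, ax, ay, az, grip], ...]]. A call has 1 to 12 rows; each row shifts and turns the commanded pose from where the row before left it, along the tool's axes as they then stand; what a row does not reach is not made up. A row lasts 1/12 s, in which the tool goes at most 41.7 mm and 7.16 degrees, less where a joint would pass 70% of its speed; a pose out of reach is approached as far as the arm can. A call is refused whole if a number of a shift passes 1 or a number of a turn 1, either way. A call with a gripper value outside its range is refused whole. The fingers move at their own pace and stop on an object; "squeeze" is the grip in N (left out, the last holds). Time passes only in rows, so rows that do not move let the fingers close. It gives the time, the measured TCP pose, the force and the opening at its end, in the units of the state.
- r.read_state(): the state, without advancing time (a new reading comes with each control period).
- viewer.capture(name): name is "side" or "top"; returns (picture, depth): 400x640x3 uint8, blue, green, red; 400x640 float32, m along the optical axis (not along the pixel's ray), 0 where there is no reading.
- viewer.camera_params(name): a dict with "vertical_fov" (degrees; the focal length in pixels is half the picture's height over the tangent of half this angle, whatever the lens; pixels are square), "cx", "cy" (the principal point, pixels), "view" (4x4, takes a point from world to camera coordinates). Camera axes: x right, y down, z forward; pixel columns grow to the right and rows downward; lengths in m; the calibration is good to about 2 mm. A picture is of the moment at which its call begins. camera_params takes no time and is no camera call.
- r.close_job(): hands the job in, once; it reports no verdict.
The state is a dict: "time_s": time; "joint_pos": joint angles; "joint_vel": joint speeds; "joint_efforts": joint torques, N m; "ee_pos": TCP position; "eef_rot": TCP orientation; "force": force on the tool from outside, world axes, zero at the start; "wrist_torque": the same for the moment, N m; "width": finger opening in m.
Only numpy, scipy, OpenCV 4.12 (cv2) and the standard library are available. Lean on these libraries where they do the work, as an engineer would, in place of code of your own. Each camera call takes 0.05 s, during which the arm holds its last target.

### The job

The squat jar at the back of the green stock bin has to be weighed, but the three tall bottles are crowded round it. First move all three bottles out and stand them on the steel tray, then take the jar out and set it down gently, upright, in the middle of the balance pan. Leave it there and put each bottle back, standing on the same spot in the bin that it came from, without tipping anything over or shifting the small carton or the vial in the front of the bin.

Things in the scene. Friction and masses are not known exactly. Their poses are not given: they have to be found in the camera images.
- bin: Green open stock bin, fixed, 210 mm along x by 260 mm along y; origin: centre of its underside. Inner floor 4 mm up. Walls 4 mm thick: back (+x) 55 mm high, sides stepping from 55 mm down to 18 mm at the front (-x), front lip 18 mm. In its frame the jar stands near (42, 0) mm and the bottles, in any order, near (-20, 0), (42, 67) and (42, -67) mm; carton and vial in the front corners.
- stout_bottle: White round plastic bottle, the thickest: 56 mm across, straight sides up to 88 mm, wide ribbed cap 47 mm across, 112 mm high overall, about 160 g. Origin: centre of its underside; z up its axis.
- square_bottle: White square plastic bottle, 48 by 48 mm with rounded edges, flat sides up to 90 mm facing its x and y axes, round cap 35 mm across, 118 mm high overall, about 150 g. Origin: centre of its underside; z up its axis.
- slim_bottle: White round plastic bottle, the slimmest: 42 mm across, straight sides up to 90 mm, small cap 25 mm across, 108 mm high overall, about 100 g. Origin: centre of its underside; z up its axis.
- jar: Squat white round ointment jar, 55 mm across, with a broad ribbed lid 56 to 58 mm across from 28 to 48 mm above its underside; 48 mm high overall, about 180 g. Origin: centre of its underside; z up its axis.
- tray: Shallow empty steel tray, 260 mm along its x by 130 mm along its y, fixed to the bench to the left or to the right of the bin. Inside 252 by 122 mm, rim 16 mm high, rolled out to 272 by 142 mm. Origin: centre of its underside on the bench; inner floor 4 mm above it. It has room for the three bottles in a row along x, 80 mm apart.
- balance: Low white bench balance with a round steel pan, fixed to the bench on the other side of the bin from the tray. Origin: on the bench below the pan's centre. Pan 132 mm across, flat and rigid, its top 62 mm above the origin; nothing of the balance is higher. Housing: 80 mm behind the pan's centre (+x), 88 mm to each side, 158 mm to the front (-x), where display and keys are.
- carton: Small white medicine carton with a blue band, 42 x 68 x 24 mm high, lying in the bin's front left corner (+y); leave it alone. Origin: centre of its underside.
- vial: Small amber vial with a white cap, 35 mm across, 55 mm high, standing in the bin's front right corner (-y); leave it alone. Origin: centre of its underside.
Mind the look-alikes: they are no part of the job. Leave any blue look-alike of the jar alone.

How it is judged:
On the way, in this order (a step that is already met when the one before it is completed fails the run):
1. all three bottles stand upright on the steel tray at the same time (x of stout_bottle in the frame of tray between -0.11 and 0.11 m and y of stout_bottle in the frame of tray between -0.05 and 0.05 m and z of stout_bottle in the frame of tray between 0 and 0.01 m and angle between each of stout_bottle, square_bottle, slim_bottle's own z axis and vertical below 0.1 rad and linear speed of each of stout_bottle, square_bottle, slim_bottle below 0.03 m/s and x of square_bottle in the frame of tray between -0.11 and 0.11 m and y of square_bottle in the frame of tray between -0.05 and 0.05 m and z of square_bottle in the frame of tray between 0 and 0.01 m and x of slim_bottle in the frame of tray between -0.11 and 0.11 m and y of slim_bottle in the frame of tray between -0.05 and 0.05 m and z of slim_bottle in the frame of tray between 0 and 0.01 m), for 0.2 s.
2. the jar stands upright in the middle of the balance pan (horizontal distance between jar and balance below 0.015 m and z of jar in the frame of balance between 0.056 and 0.068 m and angle between jar's own z axis and vertical below 0.1 rad and linear speed of jar below 0.02 m/s), for 0.2 s.
At the end, for the whole second after the job is handed in: The jar stands upright on the balance pan, within 15 mm of its centre; each of the three bottles stands upright in the bin within 15 mm of the spot where it stood at the start; all are released and at rest (all of step 2 and distance of each of stout_bottle, square_bottle, slim_bottle from where it was at the start of the episode below 0.015 m and angle between each of stout_bottle, square_bottle, slim_bottle's own z axis and vertical below 0.1 rad and linear speed of each of stout_bottle, square_bottle, slim_bottle below 0.02 m/s); the robot touches nothing.
It fails at once if a bottle or the jar is tipped over (more than 40 degrees) (angle between any of stout_bottle, square_bottle, slim_bottle, jar's own z axis and vertical above 0.7 rad).
It fails at once if the jar is dropped or pressed hard onto the balance (more than 60 N) (contact force between jar and balance above 60 N).
It fails at once if the carton or the vial is shifted by more than 25 mm (distance of any of carton, vial from where it was at the start of the episode above 0.025 m).
It also fails if it takes over 144 s, if anything falls off the work surface, if the arm or the gripper's body presses on something with over 40 N, if the wrist force passes 120 N, or if a joint passes its speed limit or range.

## Working session

There is one attempt and no reset: what is moved stays moved. The work goes in short steps, Python scripts to look and compute and a tool call to move; the robot and the scene stay as the last step left them, time stands still between calls to the robot, and variables do not carry over. Pictures are saved under pics/ and viewed, and the job is handed in when it is done.

Besides the shell and the picture viewer there is one more tool, called after "Request:" as name(argument=value, ...) on one line, values as JSON. jog_arm: Moves the arm, as the interface text tells. Its arguments: {"type":"object","properties":{"moves":{"type":"array","items":{"type":"array","items":{"type":"array","items":{"type":"number"}}}},"squeeze":{"type":"number"}},"required":["moves"]}

```bash
ls; mkdir -p pics; python3 - <<'E'
from cell import r, viewer
import cv2,numpy as np
s=r.read_state();print(s)
for n in("top","side"):
    im,d=viewer.capture(n);cv2.imwrite(f"pics/{n}0.png",im);np.save(f"{n}0.npy",d)
    print(n,viewer.camera_params(n))
E
```

```text
pics
{'time_s': 0.0, 'joint_pos': array([-1.04187065e+00,  3.59393887e-01,  1.10454459e-02, -3.60214739e-04,
       -1.22409515e+00, -2.88078772e-01]), 'joint_vel': array([ 6.49037828e-04, -8.38621877e-04,  4.92388262e-05,  8.38624838e-04,
        1.62784652e-04, -2.56867330e-04]), 'joint_efforts': array([ 4.61365380e-04, -5.82717669e+01,  2.93075502e+01,  6.99775457e+00,
        7.14180715e-03, -1.42519734e-04]), 'ee_pos': array([ 0.16084673, -0.65504335,  0.22561051]), 'eef_rot': array([-1.56087411, -0.18866899,  0.18920957]), 'force': array([0.34534178, 0.34289812, 0.15016243]), 'wrist_torque': array([-0.00257787, -0.04498959, -0.00922624]), 'width': 0.08755659077538375}
top {'vertical_fov': 56.31465107772161, 'cx': 324.49020319740214, 'cy': 195.97499877347454, 'view': array([[-0.00168304, -0.99961884,  0.02755626, -0.01829989],
       [-0.99217139, -0.00177179, -0.12487111,  0.5729392 ],
       [ 0.12487234, -0.0275507 , -0.99179023,  0.83618054],
       [ 0.        ,  0.        ,  0.        ,  1.        ]])}
side {'vertical_fov': 48.08859100097422, 'cx': 315.8988607266891, 'cy': 199.14080870140717, 'view': array([[-0.89284597, -0.45009068,  0.01563518,  0.49977968],
       [-0.26959545,  0.50634314, -0.81910617,  0.18980271],
       [ 0.36075529, -0.73555081, -0.57342883,  0.79799046],
       [ 0.        ,  0.        ,  0.        ,  1.        ]])}
```

View pics/top0.png

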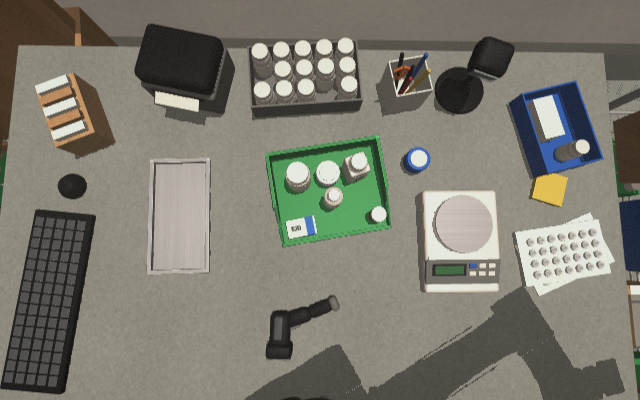

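View pics/side0.png

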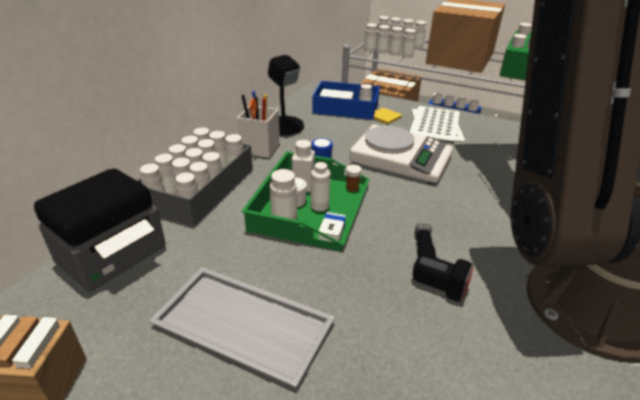

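The top view shows the tray on the left at (180,215) and the balance on the right with its pan at (463,223). The green bin is in the middle. Inside it are the stout bottle (297,175), the jar (328,173), the square bottle (358,163) and the slim bottle (333,197), with the carton at (300,228) and the vial at (378,215). A blue look-alike jar is at (418,160).

```bash
cat > h.py <<'E'
import numpy as np,cv2
from cell import r,viewer
def K(n):
    p=viewer.camera_params(n);f=200/np.tan(np.radians(p["vertical_fov"])/2);return f,p["cx"],p["cy"],p["view"]
def cloud(n,d):
    f,cx,cy,V=K(n);v,u=np.mgrid[0:400,0:640]
    P=np.stack([(u-cx)/f*d,(v-cy)/f*d,d],-1)
    W=(P-V[:3,3])@V[:3,:3]; W[d==0]=np.nan;return W
def ray(n,uv,z):
    f,cx,cy,V=K(n);D=np.array([(uv[0]-cx)/f,(uv[1]-cy)/f,1])@V[:3,:3];C=-V[:3,:3].T@V[:3,3]
    return C+D*(z-C[2])/D[2]
def proj(n,X):
    f,cx,cy,V=K(n);p=V[:3,:3]@np.array(X)+V[:3,3];return np.array([f*p[0]/p[2]+cx,f*p[1]/p[2]+cy])
E
python3 - <<'E'
from h import *
im=cv2.imread("pics/top0.png");W=cloud("top",np.load("top0.npy"))
for u,v in[(100,350),(240,180),(560,350),(400,50),(20,60),(463,223),(180,215),(297,170),(328,172),(359,160),(333,195),(378,214),(320,150),(375,180)]:
    print((u,v),np.round(W[v,u],4))
Z=W[...,2]
def blob(name,box,zl,zh,hz):
    m=np.zeros(Z.shape,np.uint8);x0,y0,x1,y1=box
    m[y0:y1,x0:x1]=((Z>zl)&(Z<zh))[y0:y1,x0:x1]
    c=max(cv2.findContours(m,0,2)[0],key=cv2.contourArea)
    (cx,cy),rr=cv2.minEnclosingCircle(c);M=cv2.moments(c);mm=(M['m10']/M['m00'],M['m01']/M['m00'])
    P=W[m>0]
    print(name,m.sum(),"circ",(round(cx,1),round(cy,1),round(rr,1)),"ray",np.round(ray("top",(cx,cy),hz),4),np.round(ray("top",mm,hz),4),"mid",np.round((P.min(0)+P.max(0))/2,4),"ext",np.round(np.ptp(P,axis=0),4),"mean",P.mean(0).round(4))
blob("stout",(275,150,312,200),.111,.122,.116)
blob("slim",(315,175,350,215),.105,.120,.112)
blob("square",(340,140,375,185),.114,.13,.122)
blob("jar",(312,155,345,190),.046,.058,.052)
blob("vial",(365,200,392,228),.05,.065,.059)
blob("pan",(425,185,500,260),.0605,.075,.062)
E
```

```text
(100, 350) [0.2237 0.4915 0.0017]
(240, 180) [6.162e-01 1.860e-01 5.000e-04]
(560, 350) [ 2.135e-01 -5.725e-01  2.000e-04]
(400, 50) [ 0.9564 -0.2143 -0.    ]
(20, 60) [ 9.178e-01  7.393e-01 -8.000e-04]
(463, 223) [ 0.5084 -0.3311  0.0634]
(180, 215) [0.5306 0.3246 0.0051]
(297, 170) [0.6185 0.0425 0.1167]
(328, 172) [ 0.6272 -0.0261  0.0501]
(359, 160) [ 0.6395 -0.0896  0.1228]
(333, 195) [ 0.5655 -0.0343  0.1123]
(378, 214) [ 0.5289 -0.1387  0.0607]
(320, 150) [ 0.6856 -0.008   0.0251]
(375, 180) [ 0.6171 -0.1432  0.0008]
stout 382 circ (297.0, 171.8, 11.2) ray [0.6147 0.0425 0.116 ] [0.6148 0.0426 0.116 ] mid [0.6147 0.0426 0.1162] ext [0.047  0.047  0.0101] mean [0.6147 0.0426 0.1164]
slim 119 circ (333.6, 194.2, 6.2) ray [ 0.5672 -0.0356  0.112 ] [ 0.567  -0.0356  0.112 ] mid [ 0.5669 -0.0355  0.1107] ext [0.0244 0.0239 0.0096] mean [ 0.567  -0.0356  0.1122]
square 221 circ (358.6, 160.8, 8.6) ray [ 0.6379 -0.0887  0.122 ] [ 0.6379 -0.0886  0.122 ] mid [ 0.6377 -0.0889  0.1202] ext [0.0348 0.0362 0.0123] mean [ 0.6378 -0.0886  0.122 ]
jar 461 circ (327.5, 171.7, 12.3) ray [ 0.6275 -0.0249  0.052 ] [ 0.6278 -0.025   0.052 ] mid [ 0.6285 -0.0309  0.0517] ext [0.0557 0.0651 0.0111] mean [ 0.6279 -0.0253  0.0526]
vial 200 circ (378.0, 213.2, 8.1) ray [ 0.5308 -0.1391  0.059 ] [ 0.5303 -0.1395  0.059 ] mid [ 0.5304 -0.1397  0.0573] ext [0.0342 0.036  0.0142] mean [ 0.5304 -0.1395  0.0591]
pan 2399 circ (463.5, 223.0, 29.6) ray [ 0.5085 -0.3328  0.062 ] [ 0.5083 -0.3328  0.062 ] mid [ 0.5091 -0.333   0.0639] ext [0.1314 0.1315 0.0068] mean [ 0.5083 -0.3324  0.0628]
```

```bash
python3 - <<'E'
from h import *
import cv2
im=cv2.imread("pics/top0.png")
cv2.imwrite("pics/crop.png",cv2.resize(im[125:255,255:400],None,fx=4,fy=4,interpolation=cv2.INTER_CUBIC))
cv2.imwrite("pics/crop2.png",cv2.resize(im[180:300,410:510],None,fx=5,fy=5,interpolation=cv2.INTER_CUBIC))
E
```

```text
(no output)
```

View pics/crop.png

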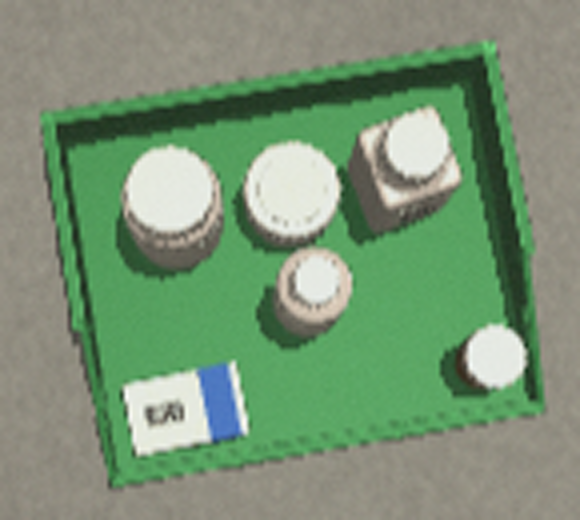

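View pics/crop2.png

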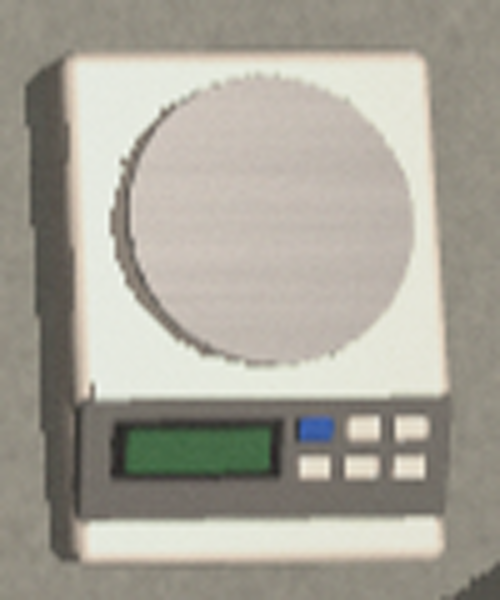

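```bash
cat >> h.py <<'E'
from scipy.spatial.transform import Rotation as Ro
def st(s=None):
    s=s or r.read_state();R=Ro.from_rotvec(s["eef_rot"]).as_matrix()
    return s,np.array(s["ee_pos"]),R
def plan(x,y,z,yaw=None):
    "needed tool-axis shift (units) and turn (units) to TCP target; yaw=jaw direction in deg (world, mod 180)"
    s,p,R=st();d=R.T@(np.array([x,y,z])-p)/.04
    print("t",round(s["time_s"],2),"p",p.round(4),"w",round(s["width"],4),"F",np.round(s["force"],1),"jawyaw",round(np.degrees(np.arctan2(R[1,2],R[0,2])),2),"tilt",R[:2,1].round(4))
    print("shift tool units",d.round(2))
    if yaw is not None:
        # desired R: y down, z horizontal at yaw
        best=None
        for a in(yaw,yaw+180):
            zc=np.array([np.cos(np.radians(a)),np.sin(np.radians(a)),0]);yc=np.array([0,0,-1.]);xc=np.cross(yc,zc)
            rv=Ro.from_matrix(R.T@np.stack([xc,yc,zc],1)).as_rotvec(degrees=True)
            print("turn units",(rv/5).round(2))
E
python3 - <<'E'
from h import *
im=cv2.imread("pics/top0.png");W=cloud("top",np.load("top0.npy"));Z=W[...,2]
s,p,R=st();print(R.round(4))
# tray: rim points
m=np.zeros(Z.shape,np.uint8);b=np.s_[145:285,135:222];m[b]=((Z>.011)&(Z<.03))[b]
P=W[m>0][:,:2];rc=cv2.minAreaRect(P.astype(np.float32));print("tray",m.sum(),rc,(P.min(0)+P.max(0))/2)
# square shoulder
m[:]=0;b=np.s_[140:190,335:380];m[b]=((Z>.085)&(Z<.13))[b]
c=max(cv2.findContours(m,0,2)[0],key=cv2.contourArea);P=W[m>0]
# project to shoulder pts only
m2=(m>0)&(Z<.105)
P=W[(m>0)][:,:2];print("sq",m.sum(),m2.sum(),cv2.minAreaRect(W[m2][:,:2].astype(np.float32)))
hsv=cv2.cvtColor(im,cv2.COLOR_BGR2HSV)
g=cv2.inRange(hsv,(50,120,40),(80,255,255));g[:120]=0;g[255:]=0;g[:,:255]=0;g[:,400:]=0
m=(g>0)&(Z>.049)&(Z<.065);P=W[m][:,:2];print("bin rim high",m.sum(),cv2.minAreaRect(P.astype(np.float32)))
plan(.567,-.0356,.16,90+10)
E
```

```text
[[ 9.712e-01 -5.000e-04 -2.384e-01]
 [ 2.384e-01  1.400e-03  9.712e-01]
 [-2.000e-04 -1.000e+00  1.500e-03]]
tray 1561 ((0.5324354767799377, 0.3244516849517822), (0.2723155915737152, 0.14320383965969086), 1.570655107498169) [0.53286411 0.32423056]
sq 478 239 ((0.6256272792816162, -0.0697268545627594), (0.053594931960105896, 0.0982758104801178), 33.569122314453125)
bin rim high 478 ((0.6181100606918335, -0.02380494773387909), (0.1485629379749298, 0.266059547662735), 9.891922950744629)
t 0.1 p [ 0.1608 -0.6551  0.2257] w 0.088 F [-0.2 -0.1 -0.5] jawyaw 103.79 tilt [-0.0005  0.0014]
shift tool units [13.55  1.66 12.62]
turn units [-0.02  0.76 -0.  ]
turn units [-0.000e+00 -3.524e+01  3.000e-02]
```

```bash
python3 - <<'E'
from h import *
W=cloud("top",np.load("top0.npy"));Z=W[...,2]
D=np.hypot(W[...,0]-.638,W[...,1]+.0887)
for lo in(.06,.08,.088,):
    m=(D<.04)&(Z>lo)&(Z<.104);P=W[m][:,:2]
    print(lo,m.sum(),cv2.minAreaRect(P.astype(np.float32)))
im=cv2.imread("pics/top0.png").copy()
for a in(10,16,20,24):
    o=im.copy();q=[]
    for i,j in((1,1),(1,-1),(-1,-1),(-1,1)):
        v=Ro.from_euler('z',a,degrees=True).apply([.022*i,.022*j,0]);q.append(proj("top",[.638+v[0],-.0887+v[1],.094]))
    o=cv2.resize(o[135:195,325:395],None,fx=6,fy=6,interpolation=cv2.INTER_CUBIC)
    cv2.polylines(o,[((np.array(q)-[325,135])*6).astype(int)],True,(0,0,255),1)
    cv2.imwrite(f"pics/sq{a}.png",o)
A=[cv2.imread(f"pics/sq{a}.png") for a in(10,16,20,24)]
cv2.imwrite("pics/sq.png",cv2.resize(np.vstack([np.hstack(A[:2]),np.hstack(A[2:])]),(700,600)))
E
```

```text
0.06 292 ((0.6383752226829529, -0.08928707242012024), (0.04860745742917061, 0.048511989414691925), 20.318294525146484)
0.08 241 ((0.638558030128479, -0.08903402090072632), (0.0478924997150898, 0.04835977777838707), 21.512874603271484)
0.088 222 ((0.6384721994400024, -0.08886440843343735), (0.04779532551765442, 0.048429157584905624), 22.22847557067871)
```

View pics/sq.png

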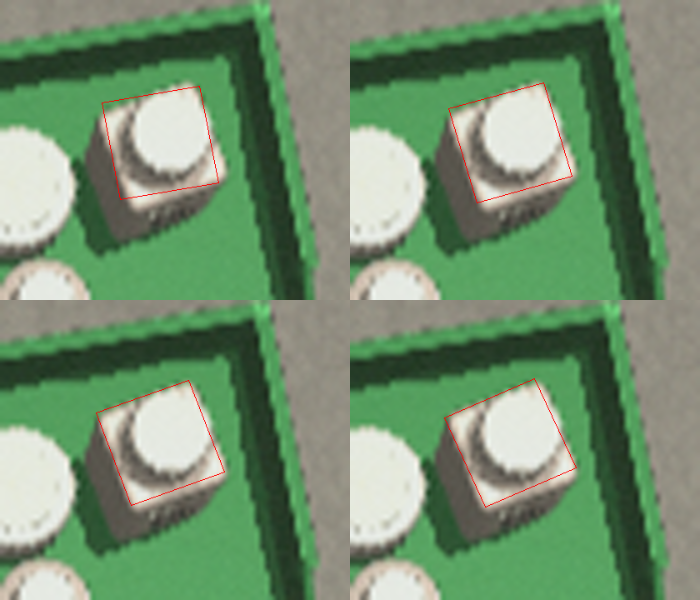

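Request:
jog_arm(moves=[[[0.5, 0, 0.5, 0, 0.76, 0, -1], [1, 0, 0.95, 0, 0, 0, -1], [1, 0, 0.95, 0, 0, 0, -1], [1, 0, 0.95, 0, 0, 0, -1]]])

```text
time_s: 0.43
ee_pos: [0.2501, -0.5293, 0.2258]
eef_rot: [-1.566, -0.135, 0.136]
force: [1.3, 0.2, 0.0]
width: 0.0877
```

The overlay at 20° (bottom left) fits the square bottle's shoulder best, and the depth rectangle gives about 21°.

```bash
python3 -c "
from h import *
plan(.567,-.0356,.16,100)"
```

```text
t 0.43 p [ 0.2501 -0.5293  0.2258] w 0.0877 F [1.3 0.2 0. ] jawyaw 99.92 tilt [-0.0007  0.0009]
shift tool units [ 9.93  1.65 10.79]
turn units [-0.01 -0.02 -0.01]
turn units [ 1.000e-02  3.598e+01 -2.000e-02]
```

Request:
jog_arm(moves=[[[0.9, 0, 1, 0, 0, 0, -1], [0.9, 0, 1, 0, 0, 0, -1], [0.9, 0, 1, 0, 0, 0, -1], [0.9, 0, 1, 0, 0, 0, -1], [0.9, 0, 1, 0, 0, 0, -1], [0.9, 0, 1, 0, 0, 0, -1], [0.9, 0, 1, 0, 0, 0, -1], [0.9, 0.2, 1, 0, 0, 0, -1], [0.9, 0.4, 1, 0, 0, 0, -1], [0.4, 0.4, 0.5, 0, 0, 0, -1], [0, 0, 0, 0, 0, 0, -1], [0, 0, 0, 0, 0, 0, -1]]])

```text
time_s: 1.43
ee_pos: [0.4595, -0.1908, 0.1915]
eef_rot: [-1.566, -0.137, 0.141]
force: [0.0, -0.8, 0.1]
width: 0.0877
```

```bash
python3 -c "
from h import *
plan(.567,-.0356,.06,100)"
```

```text
t 1.43 p [ 0.4595 -0.1908  0.1915] w 0.0877 F [ 0.  -0.8  0.1] jawyaw 100.16 tilt [-0.0024  0.0002]
shift tool units [3.34 3.28 3.34]
turn units [-0.01  0.03 -0.03]
turn units [-4.000e-02 -3.597e+01  1.000e-02]
```

Request:
jog_arm(moves=[[[0.6, 0, 0.6, 0, 0, 0, -1], [0.6, 0, 0.6, 0, 0, 0, -1], [0.6, 0, 0.6, 0, 0, 0, -1], [0.6, 0, 0.6, 0, 0, 0, -1], [0.6, 0, 0.6, 0, 0, 0, -1], [0.3, 0.3, 0.3, 0, 0, 0, -1], [0, 0.4, 0, 0, 0, 0, -1], [0, 0, 0, 0, 0, 0, -1], [0, 0, 0, 0, 0, 0, -1], [0, 0, 0, 0, 0, 0, -1]]])

```text
time_s: 2.27
ee_pos: [0.5666, -0.0404, 0.1652]
eef_rot: [-1.567, -0.136, 0.136]
force: [0.0, 0.5, -0.1]
width: 0.0877
```

```bash
python3 - <<'E'
from h import *
plan(.567,-.0356,.06,100)
im,d=viewer.capture("top");cv2.imwrite("pics/top1.png",im)
plan(.567,-.0356,.06,100)
E
```

```text
t 2.27 p [ 0.5666 -0.0404  0.1652] w 0.0877 F [ 0.   0.5 -0.1] jawyaw 99.94 tilt [ 0.0002 -0.0004]
shift tool units [0.03 2.63 0.12]
turn units [ 0.   -0.01  0.  ]
turn units [-0.000e+00  3.599e+01  1.000e-02]
t 2.32 p [ 0.5669 -0.0403  0.1656] w 0.0876 F [-0.2  0.7  0.2] jawyaw 99.93 tilt [ 0.0011 -0.0001]
shift tool units [0.02 2.64 0.12]
turn units [ 0.   -0.01  0.01]
turn units [-2.000e-02  3.599e+01  1.000e-02]
```

View pics/top1.png

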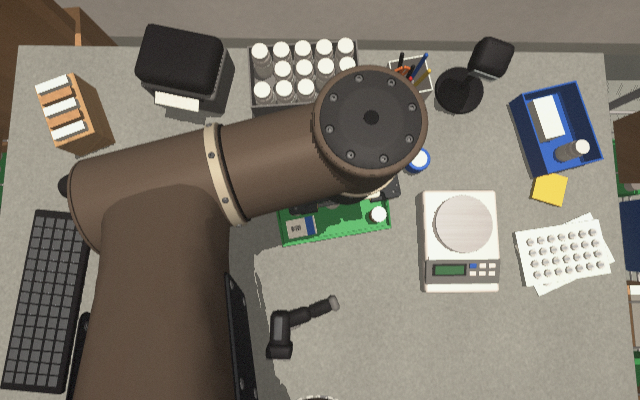

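The arm hides the bin from the top camera, but the pose reading is on target over the slim bottle, so I'll descend.

Request:
jog_arm(moves=[[[0, 0.3, 0.12, 0, 0, 0, -1], [0, 0.5, 0, 0, 0, 0, -1], [0, 0.5, 0, 0, 0, 0, -1], [0, 0.5, 0, 0, 0, 0, -1], [0, 0.5, 0, 0, 0, 0, -1], [0, 0.3, 0, 0, 0, 0, -1], [0, 0, 0, 0, 0, 0, -1], [0, 0, 0, 0, 0, 0, -1], [0, 0, 0, 0, 0, 0, -1]]], squeeze=20)

```text
time_s: 3.07
ee_pos: [0.5668, -0.0348, 0.062]
eef_rot: [-1.566, -0.138, 0.135]
force: [0.6, -0.2, 0.5]
width: 0.0873
```

```bash
python3 - <<'E'
from h import *
im,d=viewer.capture("side");cv2.imwrite("pics/side1.png",cv2.resize(im[100:280,200:420],None,fx=3,fy=3))
plan(.567,-.0356,.06,100)
E
```

```text
t 3.12 p [ 0.567  -0.0346  0.0622] w 0.0879 F [ 0.3 -0.6  0.1] jawyaw 99.99 tilt [0.0025 0.0004]
shift tool units [-0.    0.05 -0.02]
turn units [ 0.   -0.    0.03]
turn units [-0.05 36.    0.  ]
```

View pics/side1.png

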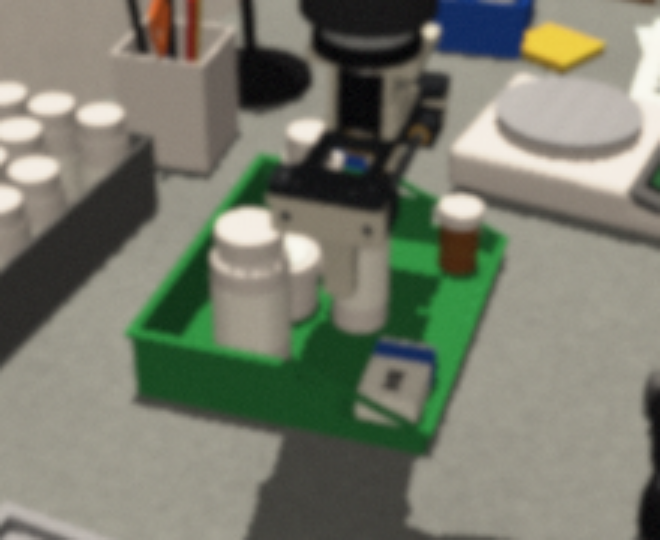

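The side view shows the fingers straddling the slim bottle (about (360,285) in the crop), with the stout bottle and the jar clear behind it. Next I'll close the gripper.

Request:
jog_arm(moves=[[[0, 0, 0, 0, 0, 0, 1], [0, 0, 0, 0, 0, 0, 1], [0, 0, 0, 0, 0, 0, 1], [0, 0, 0, 0, 0, 0, 1], [0, 0, 0, 0, 0, 0, 1], [0, 0, 0, 0, 0, 0, 1], [0, 0, 0, 0, 0, 0, 1], [0, 0, 0, 0, 0, 0, 1]]], squeeze=20)

```text
time_s: 3.78
ee_pos: [0.5659, -0.0345, 0.0605]
eef_rot: [-1.567, -0.137, 0.137]
force: [0.4, 0.4, 0.7]
width: 0.0419
```

Request:
jog_arm(moves=[[[0, -0.1, 0, 0, 0, 0, 1], [0, -0.3, 0, 0, 0, 0, 1], [0, -0.5, 0, 0, 0, 0, 1], [0, -0.6, 0, 0, 0, 0, 1], [0, -0.6, 0, 0, 0, 0, 1], [0, -0.6, 0, 0, 0, 0, 1], [0, -0.6, 0, 0, 0, 0, 1], [0, -0.4, 0, 0, 0, 0, 1], [0, -0.2, 0.2, 0, 0, 0, 1], [0, 0, 0.4, 0, 0, 0, 1], [-0.1, 0, 0.6, 0, 0, 0, 1], [-0.1, 0, 0.6, 0, 0, 0, 1]]])

```text
time_s: 4.78
ee_pos: [0.5448, 0.0358, 0.2159]
eef_rot: [-1.566, -0.135, 0.137]
force: [0.3, 0.7, -1.6]
width: 0.0418
```

```bash
python3 - <<'E'
from h import *
im,d=viewer.capture("side");cv2.imwrite("pics/side2.png",im)
plan(.452,.324,.13,90)
E
```

```text
t 4.83 p [0.5437 0.0387 0.2159] w 0.0417 F [-2.8  2.1 -2.6] jawyaw 99.97 tilt [-0.001   0.0012]
shift tool units [-1.02  2.16  7.42]
turn units [-0.02  1.99 -0.01]
turn units [-2.000e-02 -3.401e+01  2.000e-02]
```

View pics/side2.png

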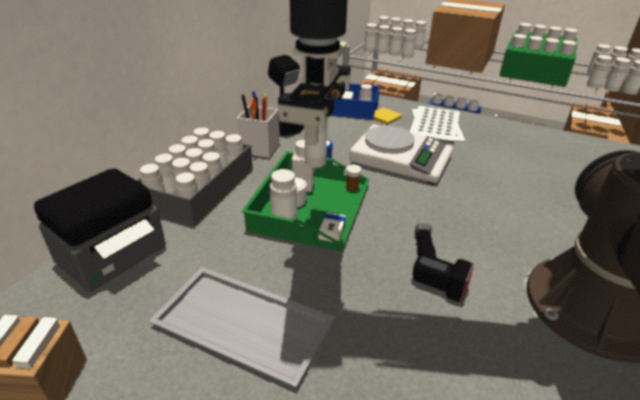

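The slim bottle is held and lifted at about (318,150), and the others are still in place. Next I'll carry it to the tray.

Request:
jog_arm(moves=[[[-0.1, 0, 0.7, 0, 0, 0, 1], [-0.1, 0, 0.8, 0, 0, 0, 1], [-0.1, 0, 0.8, 0, 0, 0, 1], [-0.1, 0, 0.8, 0, 0, 0, 1], [-0.1, 0, 0.8, 0, 0, 0, 1], [-0.1, 0, 0.8, 0, 0, 0, 1], [-0.1, 0, 0.8, 0, 0, 0, 1], [-0.1, 0, 0.7, 0, 0, 0, 1], [-0.1, 0.1, 0.6, 0, 0, 0, 1], [-0.1, 0.3, 0.3, 0, 0.5, 0, 1], [0, 0.4, 0.1, 0, 1, 0, 1], [0, 0.4, 0, 0, 0.5, 0, 1]]])

```text
time_s: 5.83
ee_pos: [0.4552, 0.3133, 0.1675]
eef_rot: [-1.571, 0.003, -0.002]
force: [-0.1, -0.6, -1.2]
width: 0.0415
```

Request:
jog_arm(moves=[[[0, 0.4, 0, 0, 0, 0, 1], [0, 0.4, 0, 0, 0, 0, 1], [0, 0, 0, 0, 0, 0, 1], [0, 0, 0, 0, 0, 0, 1]]])

```text
time_s: 6.17
ee_pos: [0.4556, 0.3113, 0.1356]
eef_rot: [-1.573, 0.001, 0.001]
force: [0.4, -0.3, -0.1]
width: 0.0416
```

```bash
python3 - <<'E'
from h import *
plan(.452,.324,.062,90)
E
```

```text
t 6.17 p [0.4556 0.3113 0.1356] w 0.0416 F [ 0.4 -0.3 -0.1] jawyaw 90.01 tilt [-0.0017 -0.0023]
shift tool units [-0.09  1.84  0.32]
turn units [ 0.03  0.   -0.02]
turn units [-3.0e-02 -3.6e+01 -4.0e-02]
```

Request:
jog_arm(moves=[[[-0.1, 0.2, 0.3, 0, 0, 0, 1], [0, 0.4, 0, 0, 0, 0, 1], [0, 0.4, 0, 0, 0, 0, 1], [0, 0.4, 0, 0, 0, 0, 1], [0, 0.2, 0, 0, 0, 0, 1], [0, 0.1, 0, 0, 0, 0, 1], [0, 0.05, 0, 0, 0, 0, 1], [0, 0.03, 0, 0, 0, 0, 1], [0, 0, 0, 0, 0, 0, 1], [0, 0, 0, 0, 0, 0, 1]]])

```text
time_s: 7.0
ee_pos: [0.4527, 0.3241, 0.0661]
eef_rot: [-1.57, -0.001, -0.001]
force: [-1.3, 0.5, -1.1]
width: 0.0418
```

```bash
python3 - <<'E'
from h import *
plan(.452,.324,.0605,90)
im,d=viewer.capture("side");cv2.imwrite("pics/side3.png",cv2.resize(im[200:400,100:400],None,fx=2.5,fy=2.5))
plan(.452,.324,.0605,90)
E
```

```text
t 7.0 p [0.4527 0.3241 0.0661] w 0.0418 F [-1.3  0.5 -1.1] jawyaw 90.0 tilt [0.0008 0.001 ]
shift tool units [-0.02  0.14 -0.  ]
turn units [-0.01 -0.    0.01]
turn units [-1.0e-02  3.6e+01 -2.0e-02]
t 7.05 p [0.4527 0.3241 0.0661] w 0.0416 F [-0.3  0.2 -1.4] jawyaw 90.0 tilt [0.0008 0.001 ]
shift tool units [-0.02  0.14 -0.  ]
turn units [-0.01 -0.    0.01]
turn units [-1.0e-02  3.6e+01 -2.0e-02]
```

View pics/side3.png

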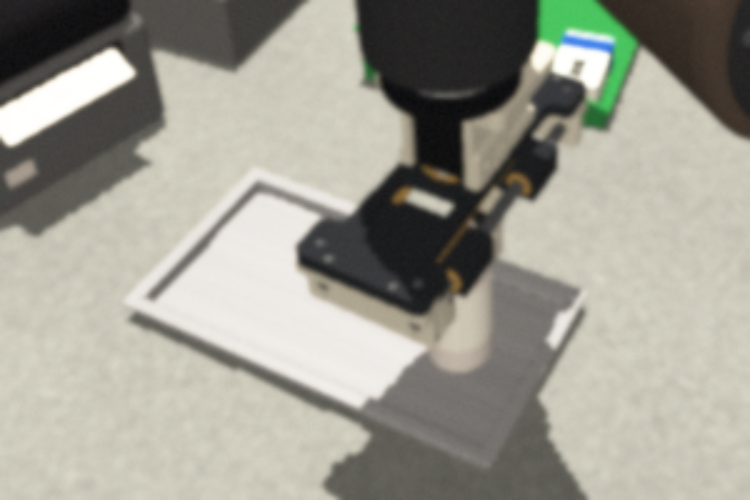

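The slim bottle hangs just above the near end of the tray, with its foot at about (462,355) in the crop. I'll creep down until it touches.

Request:
jog_arm(moves=[[[0, 0.04, 0, 0, 0, 0, 1], [0, 0.04, 0, 0, 0, 0, 1], [0, 0.03, 0, 0, 0, 0, 1], [0, 0, 0, 0, 0, 0, 1], [0, 0, 0, 0, 0, 0, 1]]])

```text
time_s: 7.47
ee_pos: [0.4523, 0.3237, 0.0608]
eef_rot: [-1.571, 0.0, 0.0]
force: [0.1, 0.7, -1.3]
width: 0.0419
```

Request:
jog_arm(moves=[[[0, 0.03, 0, 0, 0, 0, 1], [0, 0, 0, 0, 0, 0, 1], [0, 0, 0, 0, 0, 0, 1]]])

```text
time_s: 7.72
ee_pos: [0.4527, 0.3238, 0.0604]
eef_rot: [-1.571, -0.001, -0.0]
force: [-0.7, -1.6, 4.8]
width: 0.0421
```

Contact is made at 4.8 N. Releasing.

Request:
jog_arm(moves=[[[0, 0, 0, 0, 0, 0, 0], [0, 0, 0, 0, 0, 0, -0.3], [0, 0, 0, 0, 0, 0, -0.6], [0, 0, 0, 0, 0, 0, -1], [0, 0, 0, 0, 0, 0, -1], [0, 0, 0, 0, 0, 0, -1], [0, -0.2, 0, 0, 0, 0, -1], [0, -0.5, 0, 0, 0, 0, -1], [0, -0.7, 0, 0, 0, 0, -1], [0, -0.7, 0, 0, 0, 0, -1], [0, -0.4, 0, 0, 0, 0, -1], [0, -0.2, 0, 0, 0, 0, -1]]])

```text
time_s: 8.72
ee_pos: [0.4533, 0.3247, 0.1712]
eef_rot: [-1.567, -0.003, -0.002]
force: [0.1, 0.3, -0.2]
width: 0.0875
```

```bash
python3 - <<'E'
from h import *
im,d=viewer.capture("side");cv2.imwrite("pics/side4.png",cv2.resize(im[200:400,100:400],None,fx=2.5,fy=2.5))
plan(.6147,.0426,.16,100)
E
```

```text
t 8.77 p [0.4534 0.3248 0.1714] w 0.0879 F [0.6 1.3 1.8] jawyaw 90.02 tilt [0.0033 0.0037]
shift tool units [ 4.03  0.27 -7.06]
turn units [-0.04 -2.    0.04]
turn units [-0.06 34.   -0.06]
```

View pics/side4.png

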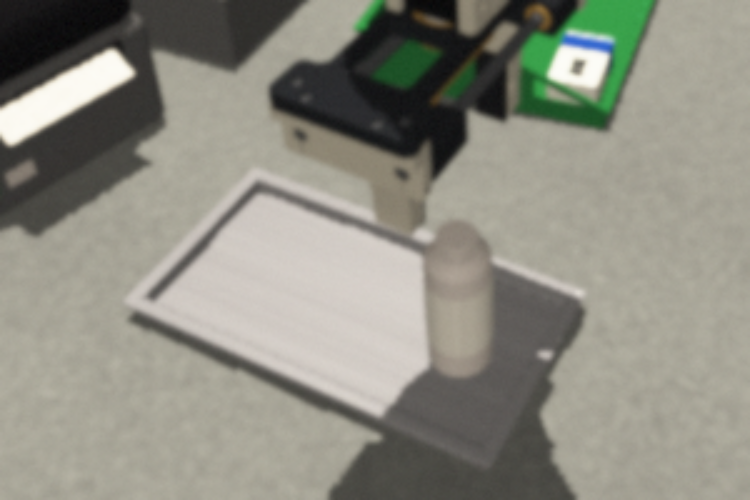

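The slim bottle stands upright on the tray, centred at about (460,300) in the crop. The stout bottle is next.

Request:
jog_arm(moves=[[[0.4, 0, -0.7, 0, -1, 0, -0.64], [0.4, 0, -0.7, 0, -1, 0, -0.64], [0.5, 0, -0.7, 0, 0, 0, -0.64], [0.5, 0, -0.7, 0, 0, 0, -0.64], [0.5, 0, -0.7, 0, 0, 0, -0.64], [0.5, 0, -0.7, 0, 0, 0, -0.64], [0.5, 0, -0.7, 0, 0, 0, -0.64], [0.5, 0, -0.7, 0, 0, 0, -0.64], [0.5, 0, -0.7, 0, 0, 0, -0.64], [0.5, 0, -0.6, 0, 0, 0, -0.64], [0, 0, 0, 0, 0, 0, -0.64], [0, 0, 0, 0, 0, 0, -0.64]]])

```text
time_s: 9.77
ee_pos: [0.6826, 0.0786, 0.1653]
eef_rot: [-1.567, -0.132, 0.137]
force: [-0.7, 0.2, -0.6]
width: 0.0721
```

```bash
python3 - <<'E'
from h import *
plan(.6147,.0426,.062,100)
E
```

```text
t 9.77 p [0.6826 0.0786 0.1653] w 0.0721 F [-0.7  0.2 -0.6] jawyaw 99.83 tilt [-0.0031 -0.0009]
shift tool units [-1.82  2.59 -0.6 ]
turn units [ 0.   -0.03 -0.04]
turn units [6.000e-02 3.597e+01 1.000e-02]
```

Request:
jog_arm(moves=[[[-0.5, 0, -0.2, 0, 0, 0, -0.64], [-0.5, 0, -0.2, 0, 0, 0, -0.64], [-0.5, 0, -0.2, 0, 0, 0, -0.64], [-0.3, 0, 0, 0, 0, 0, -0.64], [0, 0, 0, 0, 0, 0, -0.64], [0, 0, 0, 0, 0, 0, -0.64], [0, 0, 0, 0, 0, 0, -0.64]]])

```text
time_s: 10.35
ee_pos: [0.6159, 0.0449, 0.1677]
eef_rot: [-1.566, -0.138, 0.138]
force: [-0.0, -0.4, 0.4]
width: 0.0717
```

```bash
python3 - <<'E'
from h import *
plan(.6147,.0426,.062,100)
E
```

```text
t 10.35 p [0.6159 0.0449 0.1677] w 0.0717 F [-0.  -0.4  0.4] jawyaw 100.05 tilt [0.0002 0.0001]
shift tool units [-0.04  2.64 -0.05]
turn units [-0.    0.01  0.  ]
turn units [  0.   -35.99   0.  ]
```

Request:
jog_arm(moves=[[[-0.04, 0.2, -0.05, 0, 0, 0, -0.64], [0, 0.4, 0, 0, 0, 0, -0.64], [0, 0.5, 0, 0, 0, 0, -0.64], [0, 0.5, 0, 0, 0, 0, -0.64], [0, 0.4, 0, 0, 0, 0, -0.64], [0, 0.3, 0, 0, 0, 0, -0.64], [0, 0.2, 0, 0, 0, 0, -0.64], [0, 0.1, 0, 0, 0, 0, -0.64], [0, 0, 0, 0, 0, 0, -0.64], [0, 0, 0, 0, 0, 0, -0.64], [0, 0, 0, 0, 0, 0, -0.64]]])

```text
time_s: 11.27
ee_pos: [0.6152, 0.0422, 0.0645]
eef_rot: [-1.566, -0.138, 0.136]
force: [-0.9, -0.2, 0.9]
width: 0.072
```

```bash
python3 - <<'E'
from h import *
im,d=viewer.capture("side");cv2.imwrite("pics/side5.png",cv2.resize(im[100:280,200:420],None,fx=3,fy=3))
plan(.6147,.0426,.062,100)
E
```

```text
t 11.32 p [0.6151 0.0422 0.0646] w 0.072 F [ 0.1 -0.5  0.3] jawyaw 100.01 tilt [0.0014 0.0004]
shift tool units [-0.01  0.07  0.01]
turn units [-0.    0.    0.02]
turn units [ 3.0e-02 -3.6e+01  0.0e+00]
```

View pics/side5.png

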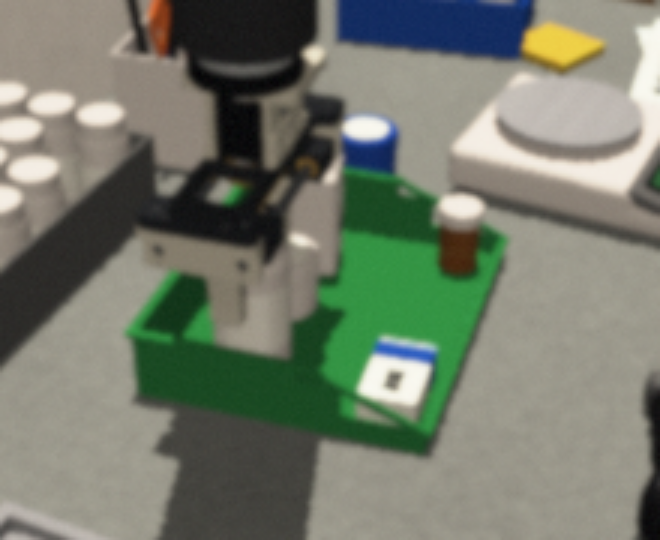

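The jaws straddle the stout bottle at about (250,310), clear of the jar. I'll close and lift.

Request:
jog_arm(moves=[[[0, 0.05, 0, 0, 0, 0, 0.3], [0, 0, 0, 0, 0, 0, 1], [0, 0, 0, 0, 0, 0, 1], [0, 0, 0, 0, 0, 0, 1], [0, 0, 0, 0, 0, 0, 1], [0, 0, 0, 0, 0, 0, 1], [0, 0, 0, 0, 0, 0, 1]]], squeeze=25)

```text
time_s: 11.9
ee_pos: [0.6147, 0.042, 0.062]
eef_rot: [-1.566, -0.137, 0.137]
force: [-1.0, -0.0, 2.6]
width: 0.0556
```

Request:
jog_arm(moves=[[[0, -0.1, 0, 0, 0, 0, 1], [0, -0.3, 0, 0, 0, 0, 1], [0, -0.5, 0, 0, 0, 0, 1], [0, -0.6, 0, 0, 0, 0, 1], [0, -0.6, 0, 0, 0, 0, 1], [0, -0.6, 0, 0, 0, 0, 1], [0, -0.6, 0, 0, 0, 0, 1], [0, -0.4, 0, 0, 0, 0, 1], [0, -0.2, 0.2, 0, 0, 0, 1], [0, 0, 0.4, 0, 0, 0, 1], [0, 0, 0.6, 0, 0, 0, 1], [0, 0, 0.6, 0, 0, 0, 1]]])

```text
time_s: 12.9
ee_pos: [0.6012, 0.1135, 0.2171]
eef_rot: [-1.566, -0.135, 0.137]
force: [0.9, -0.5, -0.7]
width: 0.0552
```

```bash
python3 - <<'E'
from h import *
plan(.532,.324,.20,100)
E
```

```text
t 12.9 p [0.6012 0.1135 0.2171] w 0.0552 F [ 0.9 -0.5 -0.7] jawyaw 99.91 tilt [-0.0011  0.    ]
shift tool units [-0.8   0.43  5.48]
turn units [-0.   -0.02 -0.01]
turn units [ 2.000e-02  3.598e+01 -0.000e+00]
```

Request:
jog_arm(moves=[[[-0.1, 0, 0.7, 0, 0, 0, 1], [-0.1, 0, 0.7, 0, 0, 0, 1], [-0.1, 0, 0.7, 0, 0, 0, 1], [-0.1, 0, 0.7, 0, 0, 0, 1], [-0.1, 0, 0.7, 0, 0, 0, 1], [-0.1, 0, 0.6, 0, 0, 0, 1], [-0.1, 0.2, 0.3, 0, 0.5, 0, 1], [0, 0.4, 0.2, 0, 1, 0, 1], [0, 0.4, 0, 0, 0.5, 0, 1], [0, 0.4, 0, 0, 0, 0, 1], [0, 0.3, 0, 0, 0, 0, 1], [0, 0, 0, 0, 0, 0, 1]]])

```text
time_s: 13.9
ee_pos: [0.5406, 0.2884, 0.146]
eef_rot: [-1.574, 0.004, 0.004]
force: [0.1, -1.0, -2.5]
width: 0.0553
```

Request:
jog_arm(moves=[[[0, 0, 0, 0, 0, 0, 1], [0, 0, 0, 0, 0, 0, 1]]])

```text
time_s: 14.07
ee_pos: [0.543, 0.2896, 0.1502]
eef_rot: [-1.571, -0.0, -0.0]
force: [0.6, 0.4, -0.2]
width: 0.0551
```

```bash
python3 - <<'E'
from h import *
plan(.532,.324,.062,90)
E
```

```text
t 14.07 p [0.543  0.2896 0.1502] w 0.0551 F [ 0.6  0.4 -0.2] jawyaw 90.01 tilt [0.0004 0.    ]
shift tool units [-0.28  2.21  0.86]
turn units [-0.  0.  0.]
turn units [ 1.0e-02 -3.6e+01  0.0e+00]
```

Request:
jog_arm(moves=[[[-0.14, 0, 0.43, 0, 0, 0, 1], [-0.14, 0.1, 0.43, 0, 0, 0, 1], [0, 0.3, 0, 0, 0, 0, 1], [0, 0.4, 0, 0, 0, 0, 1], [0, 0.4, 0, 0, 0, 0, 1], [0, 0.4, 0, 0, 0, 0, 1], [0, 0.2, 0, 0, 0, 0, 1], [0, 0.1, 0, 0, 0, 0, 1], [0, 0.1, 0, 0, 0, 0, 1], [0, 0, 0, 0, 0, 0, 1], [0, 0, 0, 0, 0, 0, 1], [0, 0, 0, 0, 0, 0, 1]]])

```text
time_s: 15.07
ee_pos: [0.5321, 0.3241, 0.0707]
eef_rot: [-1.57, -0.001, -0.001]
force: [-0.1, -0.2, -0.2]
width: 0.0556
```

```bash
python3 - <<'E'
from h import *
plan(.532,.324,.062,90)
E
```

```text
t 15.07 p [0.5321 0.3241 0.0707] w 0.0556 F [-0.1 -0.2 -0.2] jawyaw 90.0 tilt [0.001  0.0009]
shift tool units [-0.    0.22 -0.  ]
turn units [-0.01  0.    0.01]
turn units [ 2.0e-02 -3.6e+01  2.0e-02]
```

Request:
jog_arm(moves=[[[0, 0.08, 0, 0, 0, 0, 1], [0, 0.06, 0, 0, 0, 0, 1], [0, 0.04, 0, 0, 0, 0, 1], [0, 0.02, 0, 0, 0, 0, 1], [0, 0, 0, 0, 0, 0, 1], [0, 0, 0, 0, 0, 0, 1]]])

```text
time_s: 15.57
ee_pos: [0.5317, 0.3237, 0.062]
eef_rot: [-1.571, -0.0, -0.0]
force: [-0.2, -0.4, 2.7]
width: 0.0553
```

Request:
jog_arm(moves=[[[0, 0.03, 0, 0, 0, 0, 1], [0, 0, 0, 0, 0, 0, 1], [0, 0, 0, 0, 0, 0, 1]]])

```text
time_s: 15.82
ee_pos: [0.5319, 0.3238, 0.0619]
eef_rot: [-1.571, -0.001, -0.0]
force: [-3.5, -2.5, 10.5]
width: 0.0552
```

Request:
jog_arm(moves=[[[0, 0, 0, 0, 0, 0, 0], [0, 0, 0, 0, 0, 0, -0.5], [0, 0, 0, 0, 0, 0, -0.8], [0, 0, 0, 0, 0, 0, -0.8], [0, 0, 0, 0, 0, 0, -0.8], [0, -0.2, 0, 0, 0, 0, -0.8], [0, -0.5, 0, 0, 0, 0, -0.8], [0, -0.7, 0, 0, 0, 0, -0.8], [0, -0.7, 0, 0, 0, 0, -0.8], [0, -0.4, 0, 0, 0, 0, -0.8], [0, -0.2, 0, 0, 0, 0, -0.8], [0, 0, 0, 0, 0, 0, -0.5]]])

```text
time_s: 16.82
ee_pos: [0.5324, 0.3244, 0.1709]
eef_rot: [-1.568, -0.002, -0.002]
force: [-0.0, 0.4, -0.0]
width: 0.0758
```

```bash
python3 - <<'E'
from h import *
im,d=viewer.capture("side");cv2.imwrite("pics/side6.png",cv2.resize(im[200:400,100:400],None,fx=2.5,fy=2.5))
plan(.6384,-.0888,.18,111)
E
```

```text
t 16.87 p [0.5317 0.3239 0.1691] w 0.0725 F [-0.4  1.2 -0.9] jawyaw 89.99 tilt [0.0007 0.0012]
shift tool units [  2.67  -0.28 -10.32]
turn units [-0.01 -4.2   0.01]
turn units [-2.00e-02  3.18e+01 -2.00e-02]
```

View pics/side6.png

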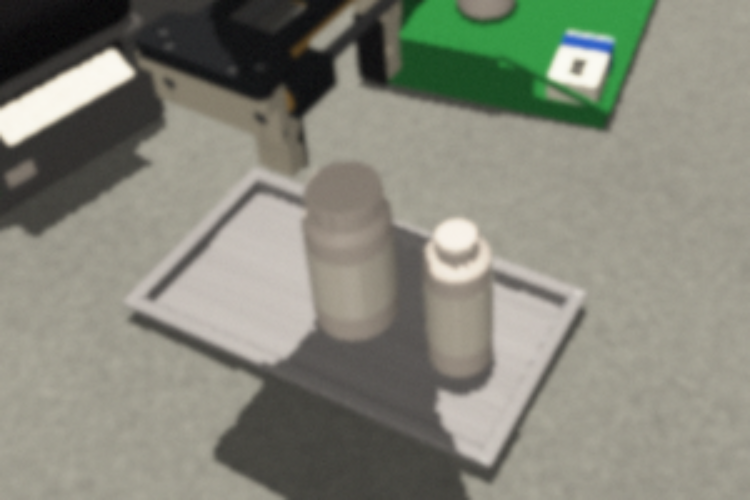

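Both bottles stand upright on the tray. The square bottle is next.

Request:
jog_arm(moves=[[[0.2, 0, -0.6, 0, 0, 0, -0.41], [0.2, 0, -0.9, 0, 0, 0, -0.41], [0.25, 0, -0.9, 0, 0, 0, -0.41], [0.25, 0, -0.9, 0, 0, 0, -0.41], [0.25, 0, -0.9, 0, 0, 0, -0.41], [0.25, 0, -0.9, 0, 0, 0, -0.41], [0.25, 0, -0.9, 0, 0, 0, -0.41], [0.25, 0, -0.9, 0, 0, 0, -0.41], [0.25, 0, -0.9, 0, 0, 0, -0.41], [0.25, 0, -0.9, 0, 0, 0, -0.41], [0.25, 0, -0.9, 0, 0, 0, -0.41], [0, 0, -0.7, 0, 0, 0, -0.41]]])

```text
time_s: 17.87
ee_pos: [0.6377, -0.091, 0.166]
eef_rot: [-1.571, 0.003, 0.002]
force: [1.3, 1.5, -0.4]
width: 0.0619
```

Request:
jog_arm(moves=[[[0, 0, 0, 0, -0.7, 0, -0.41], [0, 0, 0, 0, -0.7, 0, -0.41], [0, 0, 0, 0, -0.7, 0, -0.41], [0, 0, 0, 0, -0.7, 0, -0.41], [0, 0, 0, 0, -0.7, 0, -0.41], [0, 0, 0, 0, -0.7, 0, -0.41], [0, 0, 0, 0, 0, 0, -0.41], [0, 0, 0, 0, 0, 0, -0.41]]])

```text
time_s: 18.53
ee_pos: [0.6369, -0.0884, 0.1669]
eef_rot: [-1.551, -0.284, 0.288]
force: [-0.2, -0.3, -0.1]
width: 0.0616
```

```bash
python3 - <<'E'
from h import *
plan(.6384,-.0888,.065,111)
E
```

```text
t 18.53 p [ 0.6369 -0.0884  0.1669] w 0.0616 F [-0.2 -0.3 -0.1] jawyaw 110.88 tilt [-0.0026 -0.0001]
shift tool units [ 0.04  2.55 -0.03]
turn units [-0.01 -0.02 -0.03]
turn units [ 4.000e-02  3.598e+01 -2.000e-02]
```

Request:
jog_arm(moves=[[[0.03, 0.2, 0, 0, 0, 0, -0.41], [0, 0.4, 0, 0, 0, 0, -0.41], [0, 0.4, 0, 0, 0, 0, -0.41], [0, 0.4, 0, 0, 0, 0, -0.41], [0, 0.4, 0, 0, 0, 0, -0.41], [0, 0.3, 0, 0, 0, 0, -0.41], [0, 0.25, 0, 0, 0, 0, -0.41], [0, 0.15, 0, 0, 0, 0, -0.41], [0, 0, 0, 0, 0, 0, -0.41], [0, 0, 0, 0, 0, 0, -0.41]]])

```text
time_s: 19.37
ee_pos: [0.6389, -0.088, 0.0686]
eef_rot: [-1.552, -0.287, 0.288]
force: [-0.2, 0.2, -0.4]
width: 0.0616
```

```bash
python3 - <<'E'
from h import *
im,d=viewer.capture("side");cv2.imwrite("pics/side7.png",cv2.resize(im[100:280,200:420],None,fx=3,fy=3))
plan(.6384,-.0888,.065,111)
E
```

```text
t 19.42 p [ 0.6393 -0.0879  0.0692] w 0.0615 F [-0.1 -0.3  0. ] jawyaw 111.0 tilt [ 0.0009 -0.0001]
shift tool units [-0.03  0.1  -0.01]
turn units [ 0.   -0.    0.01]
turn units [-1.0e-02  3.6e+01  1.0e-02]
```

View pics/side7.png

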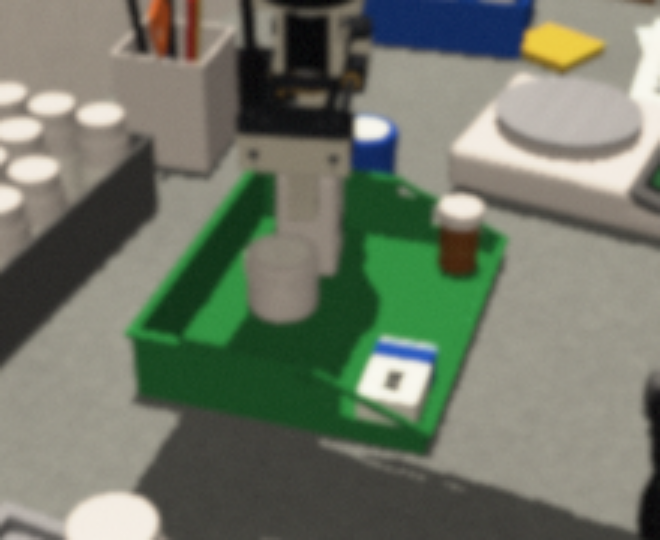

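The jaws straddle the square bottle at about (310,220), above the jar at (283,280). I'll close and lift.

Request:
jog_arm(moves=[[[0, 0.08, 0, 0, 0, 0, 0.3], [0, 0, 0, 0, 0, 0, 1], [0, 0, 0, 0, 0, 0, 1], [0, 0, 0, 0, 0, 0, 1], [0, 0, 0, 0, 0, 0, 1], [0, 0, 0, 0, 0, 0, 1], [0, 0, 0, 0, 0, 0, 1]]], squeeze=25)

```text
time_s: 20.0
ee_pos: [0.639, -0.0879, 0.0657]
eef_rot: [-1.552, -0.288, 0.287]
force: [0.6, -0.3, 1.8]
width: 0.0478
```

Request:
jog_arm(moves=[[[0, -0.1, 0, 0, 0, 0, 1], [0, -0.3, 0, 0, 0, 0, 1], [0, -0.5, 0, 0, 0, 0, 1], [0, -0.6, 0, 0, 0, 0, 1], [0, -0.6, 0, 0, 0, 0, 1], [0, -0.6, 0, 0, 0, 0, 1], [0, -0.6, 0, 0, 0, 0, 1], [0, -0.4, 0, 0, 0, 0, 1], [0, -0.2, 0, 0, 0.5, 0, 1], [0, 0, 0, 0, 0.8, 0, 1], [0, 0, 0, 0, 0.8, 0, 1], [0, 0, 0, 0, 0.8, 0, 1]]])

```text
time_s: 21.0
ee_pos: [0.6385, -0.0878, 0.2225]
eef_rot: [-1.569, -0.087, 0.086]
force: [0.2, 0.8, -2.8]
width: 0.0479
```

Request:
jog_arm(moves=[[[0, 0, 0, 0, 0.8, 0, 1], [0, 0, 0, 0, 0.5, 0, 1], [0, 0, 0, 0, 0, 0, 1]]])

```text
time_s: 21.25
ee_pos: [0.6385, -0.0878, 0.2221]
eef_rot: [-1.571, 0.002, -0.002]
force: [0.1, -0.2, -2.0]
width: 0.0476
```

```bash
python3 - <<'E'
from h import *
plan(.612,.324,.20,90)
E
```

```text
t 21.25 p [ 0.6385 -0.0878  0.2221] w 0.0476 F [ 0.1 -0.2 -2. ] jawyaw 89.88 tilt [0.0001 0.0002]
shift tool units [-0.68  0.55 10.29]
turn units [-0.   -0.02  0.  ]
turn units [-0.   35.98 -0.  ]
```

Request:
jog_arm(moves=[[[0, 0, 0.4, 0, 0, 0, 1], [-0.07, 0, 0.7, 0, 0, 0, 1], [-0.07, 0, 0.9, 0, 0, 0, 1], [-0.07, 0, 0.9, 0, 0, 0, 1], [-0.07, 0, 0.9, 0, 0, 0, 1], [-0.07, 0, 0.9, 0, 0, 0, 1], [-0.07, 0, 0.9, 0, 0, 0, 1], [-0.07, 0, 0.9, 0, 0, 0, 1], [-0.07, 0, 0.9, 0, 0, 0, 1], [-0.07, 0, 0.9, 0, 0, 0, 1], [-0.07, 0, 0.9, 0, 0, 0, 1], [0, 0, 0.7, 0, 0, 0, 1]]])

```text
time_s: 22.25
ee_pos: [0.6099, 0.3108, 0.222]
eef_rot: [-1.57, -0.002, 0.002]
force: [1.1, -0.4, -2.6]
width: 0.0479
```

Request:
jog_arm(moves=[[[0, 0.2, 0.3, 0, 0, 0, 1], [0, 0.4, 0, 0, 0, 0, 1], [0, 0.4, 0, 0, 0, 0, 1], [0, 0.4, 0, 0, 0, 0, 1], [0, 0.4, 0, 0, 0, 0, 1], [0, 0.3, 0, 0, 0, 0, 1], [0, 0.2, 0, 0, 0, 0, 1], [0, 0, 0, 0, 0, 0, 1], [0, 0, 0, 0, 0, 0, 1]]])

```text
time_s: 23.0
ee_pos: [0.6109, 0.3199, 0.1295]
eef_rot: [-1.571, -0.0, 0.0]
force: [0.9, -0.5, -1.8]
width: 0.0479
```

```bash
python3 - <<'E'
from h import *
plan(.612,.324,.0657,90)
E
```

```text
t 23.0 p [0.6109 0.3199 0.1295] w 0.0479 F [ 0.9 -0.5 -1.8] jawyaw 90.01 tilt [-0.0001 -0.0005]
shift tool units [0.03 1.59 0.1 ]
turn units [ 0.01  0.   -0.  ]
turn units [-0.0e+00 -3.6e+01 -1.0e-02]
```

Request:
jog_arm(moves=[[[0.03, 0.2, 0.1, 0, 0, 0, 1], [0, 0.4, 0, 0, 0, 0, 1], [0, 0.4, 0, 0, 0, 0, 1], [0, 0.2, 0, 0, 0, 0, 1], [0, 0.1, 0, 0, 0, 0, 1], [0, 0.06, 0, 0, 0, 0, 1], [0, 0.04, 0, 0, 0, 0, 1], [0, 0.04, 0, 0, 0, 0, 1], [0, 0, 0, 0, 0, 0, 1], [0, 0, 0, 0, 0, 0, 1]]])

```text
time_s: 23.83
ee_pos: [0.6122, 0.3243, 0.0724]
eef_rot: [-1.57, -0.001, -0.001]
force: [-0.1, 1.1, -2.6]
width: 0.048
```

Request:
jog_arm(moves=[[[0, 0.05, 0, 0, 0, 0, 1], [0, 0.03, 0, 0, 0, 0, 1], [0, 0.03, 0, 0, 0, 0, 1], [0, 0, 0, 0, 0, 0, 1], [0, 0, 0, 0, 0, 0, 1]]])

```text
time_s: 24.25
ee_pos: [0.6119, 0.324, 0.0672]
eef_rot: [-1.571, 0.0, 0.0]
force: [0.2, 0.5, -1.4]
width: 0.0478
```

Request:
jog_arm(moves=[[[0, 0.03, 0, 0, 0, 0, 1], [0, 0.03, 0, 0, 0, 0, 1], [0, 0, 0, 0, 0, 0, 1], [0, 0, 0, 0, 0, 0, 1]]])

```text
time_s: 24.58
ee_pos: [0.6122, 0.3242, 0.0657]
eef_rot: [-1.571, -0.001, -0.0]
force: [-2.3, -0.8, 4.2]
width: 0.0478
```

Contact. Releasing and going up.

Request:
jog_arm(moves=[[[0, 0, 0, 0, 0, 0, 0], [0, 0, 0, 0, 0, 0, -0.4], [0, 0, 0, 0, 0, 0, -0.6], [0, 0, 0, 0, 0, 0, -0.6], [0, 0, 0, 0, 0, 0, -0.6], [0, -0.2, 0, 0, 0, 0, -0.6], [0, -0.5, 0, 0, 0, 0, -0.6], [0, -0.7, 0, 0, 0, 0, -0.6], [0, -0.7, 0, 0, 0, 0, -0.6], [0, -0.4, 0, 0, 0, 0, -0.6], [0, -0.2, -0.5, 0, 0, 0, -0.6], [0, 0, -0.8, 0, 0, 0, -0.6]]])

```text
time_s: 25.58
ee_pos: [0.6131, 0.2742, 0.1758]
eef_rot: [-1.568, -0.005, -0.001]
force: [0.5, -0.3, -0.1]
width: 0.0702
```

Request:
jog_arm(moves=[[[0, 0, -0.9, 0, 0, 0, -0.6], [0, 0, -0.9, 0, 0, 0, -0.6], [0, 0, -0.9, 0, 0, 0, -0.6], [0, 0, -0.9, 0, 0, 0, -0.6], [0, 0, -0.9, 0, 0, 0, -0.6]]])

```text
time_s: 26.0
ee_pos: [0.6114, 0.0901, 0.1733]
eef_rot: [-1.571, -0.0, -0.0]
force: [0.8, -0.1, 0.4]
width: 0.0701
```

```bash
python3 - <<'E'
from h import *
im,d=viewer.capture("side");cv2.imwrite("pics/side8.png",im)
plan(.6278,-.025,.12,100)
im,d=viewer.capture("top");cv2.imwrite("pics/top8.png",im)
W=cloud("top",d)
Z=W[...,2]
for n,x,y,h in(("stout",.532,.324,.116),("square",.612,.324,.122),("slim",.452,.324,.112)):
    m=(np.hypot(W[...,0]-x,W[...,1]-y)<.03)&(Z>h-.008)&(Z<h+.006);P=W[m]
    print(n,m.sum(),P.mean(0).round(4),np.ptp(P,axis=0).round(3)) if m.any() else print(n,"none")
E
```

```text
t 26.05 p [0.6106 0.0849 0.1733] w 0.0702 F [-0.9 -2.6 -0.3] jawyaw 89.86 tilt [-0.0012 -0.0011]
shift tool units [ 0.44  1.34 -2.75]
turn units [ 0.01 -2.03 -0.01]
turn units [2.000e-02 3.397e+01 2.000e-02]
stout 432 [0.5327 0.3222 0.1162] [0.047 0.047 0.012]
square 65 [0.601  0.3157 0.1209] [0.02  0.027 0.011]
slim 145 [0.454 0.321 0.112] [0.025 0.025 0.012]
```

View pics/side8.png

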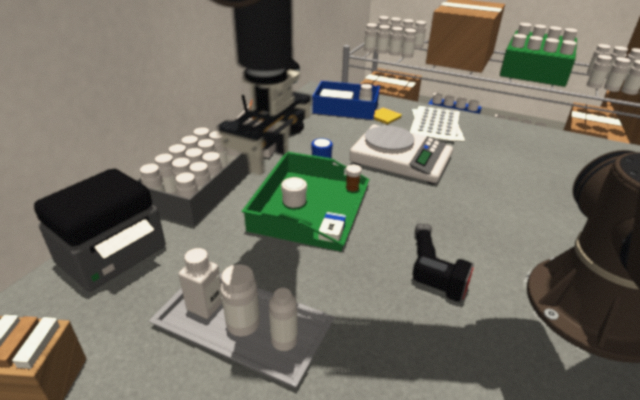

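View pics/top8.png

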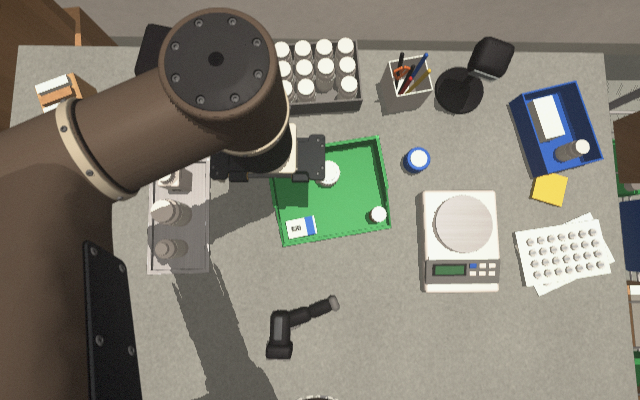

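All three bottles stand on the tray: square (170,180), stout (165,212) and slim (168,247) in the top view. The jar, at (329,173), is now free on all sides, so I'll take it next.

Request:
jog_arm(moves=[[[0.1, 0, -0.7, 0, 0, 0, -0.7], [0.1, 0, -0.7, 0, -0.5, 0, -0.7], [0.1, 0, -0.6, 0, -0.5, 0, -0.7], [0, 0, -0.4, 0, -0.5, 0, -0.7], [0, 0, 0, 0, -0.5, 0, -0.7], [0, 0, 0, 0, 0, 0, -0.7], [0, 0, 0, 0, 0, 0, -0.7]]])

```text
time_s: 26.68
ee_pos: [0.6263, -0.0038, 0.173]
eef_rot: [-1.566, -0.136, 0.136]
force: [-0.6, -0.2, 0.5]
width: 0.0746
```

```bash
python3 - <<'E'
from h import *
plan(.6278,-.025,.022,100)
E
```

```text
t 26.68 p [ 0.6263 -0.0038  0.173 ] w 0.0746 F [-0.6 -0.2  0.5] jawyaw 99.89 tilt [-0.      0.0001]
shift tool units [-0.05  3.78 -0.53]
turn units [-0.   -0.02  0.  ]
turn units [-0.   35.98 -0.  ]
```

Request:
jog_arm(moves=[[[-0.05, 0.2, -0.3, 0, 0, 0, -0.7], [0, 0.4, -0.23, 0, 0, 0, -0.7], [0, 0.5, 0, 0, 0, 0, -0.7], [0, 0.5, 0, 0, 0, 0, -0.7], [0, 0.5, 0, 0, 0, 0, -0.7], [0, 0.4, 0, 0, 0, 0, -0.7], [0, 0, 0, 0, 0, 0, -0.7], [0, 0, 0, 0, 0, 0, -0.7], [0, 0, 0, 0, 0, 0, -0.7]]])

```text
time_s: 27.43
ee_pos: [0.6287, -0.0246, 0.0738]
eef_rot: [-1.567, -0.138, 0.137]
force: [0.4, 0.5, -0.2]
width: 0.0744
```

```bash
python3 - <<'E'
from h import *
im,d=viewer.capture("side");cv2.imwrite("pics/side9.png",cv2.resize(im[100:280,200:420],None,fx=3,fy=3))
plan(.6278,-.025,.022,100)
E
```

```text
t 27.48 p [ 0.629  -0.0246  0.0742] w 0.0744 F [0.3 0.1 1.5] jawyaw 100.01 tilt [0.0018 0.0002]
shift tool units [-0.03  1.31 -0.  ]
turn units [0.   0.   0.02]
turn units [ 3.0e-02 -3.6e+01 -0.0e+00]
```

View pics/side9.png

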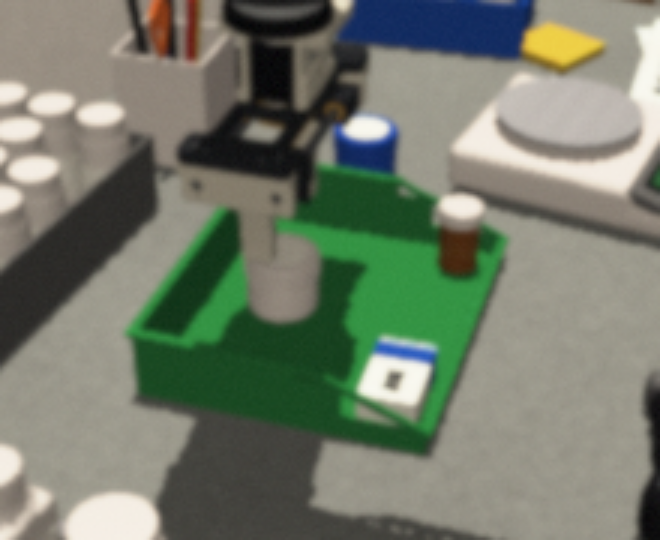

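The jaws hover over the jar, which is at (283,275). I'll lower slowly and watch the force.

Request:
jog_arm(moves=[[[-0.03, 0.2, 0, 0, 0, 0, -0.7], [0, 0.2, 0, 0, 0, 0, -0.7], [0, 0.2, 0, 0, 0, 0, -0.7], [0, 0.2, 0, 0, 0, 0, -0.7], [0, 0, 0, 0, 0, 0, -0.7]]])

```text
time_s: 27.9
ee_pos: [0.6255, -0.0253, 0.0387]
eef_rot: [-1.567, -0.134, 0.139]
force: [-1.4, 0.2, -0.3]
width: 0.0745
```

Request:
jog_arm(moves=[[[0, 0.2, 0, 0, 0, 0, -0.7], [0, 0.2, 0, 0, 0, 0, -0.7], [0, 0.1, 0, 0, 0, 0, -0.7], [0, 0, 0, 0, 0, 0, -0.7], [0, 0, 0, 0, 0, 0, -0.7]]])

```text
time_s: 28.32
ee_pos: [0.6268, -0.0251, 0.0206]
eef_rot: [-1.567, -0.136, 0.138]
force: [-0.6, 0.2, -0.5]
width: 0.0744
```

Request:
jog_arm(moves=[[[0, 0, 0, 0, 0, 0, 0], [0, 0, 0, 0, 0, 0, 1], [0, 0, 0, 0, 0, 0, 1], [0, 0, 0, 0, 0, 0, 1], [0, 0, 0, 0, 0, 0, 1], [0, 0, 0, 0, 0, 0, 1]]], squeeze=25)

```text
time_s: 28.82
ee_pos: [0.6272, -0.025, 0.0213]
eef_rot: [-1.566, -0.138, 0.137]
force: [0.4, -0.7, 2.3]
width: 0.0558
```

Gripped: 56 mm, the lid's width. Lifting.

Request:
jog_arm(moves=[[[0, -0.1, 0, 0, 0, 0, 1], [0, -0.3, 0, 0, 0, 0, 1], [0, -0.5, 0, 0, 0, 0, 1], [0, -0.6, 0, 0, 0, 0, 1], [0, -0.6, 0, 0, 0, 0, 1], [0, -0.6, 0, 0, 0, 0, 1], [0, -0.5, 0, 0, 0, 0, 1], [0, -0.3, 0, 0, 0, 0, 1], [-0.2, 0, -0.3, 0, 0, 0, 1], [-0.4, 0, -0.6, 0, 0, 0, 1], [-0.4, 0, -0.7, 0, 0, 0, 1], [-0.4, 0, -0.7, 0, 0, 0, 1]]])

```text
time_s: 29.82
ee_pos: [0.5862, -0.1263, 0.1602]
eef_rot: [-1.566, -0.137, 0.139]
force: [0.8, 0.2, -2.6]
width: 0.0554
```

Request:
jog_arm(moves=[[[-0.4, 0, -0.7, 0, 0, 0, 1], [-0.4, 0, -0.7, 0, 0, 0, 1], [-0.4, 0, -0.7, 0, 0, 0, 1], [-0.4, 0, -0.7, 0, 0, 0, 1], [-0.4, 0, -0.7, 0, 0, 0, 1], [-0.4, 0, -0.6, 0, 0, 0, 1], [-0.3, 0, -0.4, 0, 0, 0, 1], [0, 0, 0, 0, 0, 0, 1], [0, 0, 0, 0, 0, 0, 1], [0, 0, 0, 0, 0, 0, 1]]])

```text
time_s: 30.65
ee_pos: [0.5119, -0.3214, 0.1604]
eef_rot: [-1.566, -0.136, 0.137]
force: [-0.7, -0.1, -2.1]
width: 0.0553
```

```bash
python3 - <<'E'
from h import *
plan(.5085,-.3328,.079,100)
im,d=viewer.capture("side");cv2.imwrite("pics/side10.png",im)
E
```

```text
t 30.65 p [ 0.5119 -0.3214  0.1604] w 0.0553 F [-0.7 -0.1 -2.1] jawyaw 99.95 tilt [-0.001   0.0006]
shift tool units [-0.13  2.03 -0.27]
turn units [-0.01 -0.01 -0.01]
turn units [ 2.000e-02  3.599e+01 -1.000e-02]
```

View pics/side10.png

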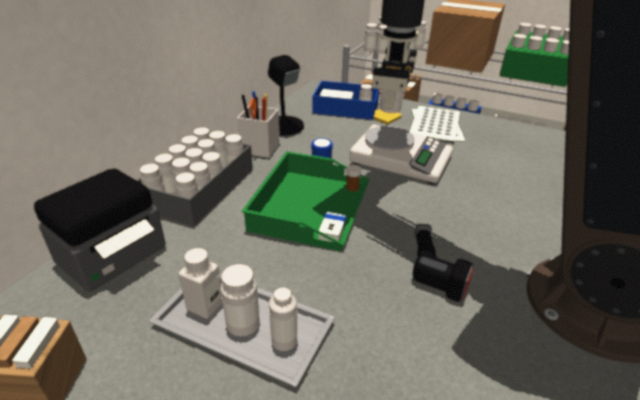

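The jar hangs over the pan at about (393,120), and the three bottles on the tray stand upright. Lowering.

Request:
jog_arm(moves=[[[-0.13, 0.2, -0.27, 0, 0, 0, 1], [0, 0.3, 0, 0, 0, 0, 1], [0, 0.4, 0, 0, 0, 0, 1], [0, 0.4, 0, 0, 0, 0, 1], [0, 0.2, 0, 0, 0, 0, 1], [0, 0.1, 0, 0, 0, 0, 1], [0, 0.1, 0, 0, 0, 0, 1], [0, 0, 0, 0, 0, 0, 1], [0, 0, 0, 0, 0, 0, 1], [0, 0, 0, 0, 0, 0, 1]]])

```text
time_s: 31.53
ee_pos: [0.5099, -0.3331, 0.0937]
eef_rot: [-1.567, -0.138, 0.136]
force: [1.1, -0.3, -2.1]
width: 0.0553
```

```bash
python3 - <<'E'
from h import *
plan(.5085,-.3328,.079,100)
im,d=viewer.capture("side");cv2.imwrite("pics/side11.png",cv2.resize(im[70:200,320:480],None,fx=4,fy=4,interpolation=2))
E
```

```text
t 31.53 p [ 0.5099 -0.3331  0.0937] w 0.0553 F [ 1.1 -0.3 -2.1] jawyaw 100.01 tilt [ 0.0011 -0.0005]
shift tool units [-0.03  0.37  0.01]
turn units [0.01 0.   0.01]
turn units [ 2.0e-02 -3.6e+01 -1.0e-02]
```

View pics/side11.png

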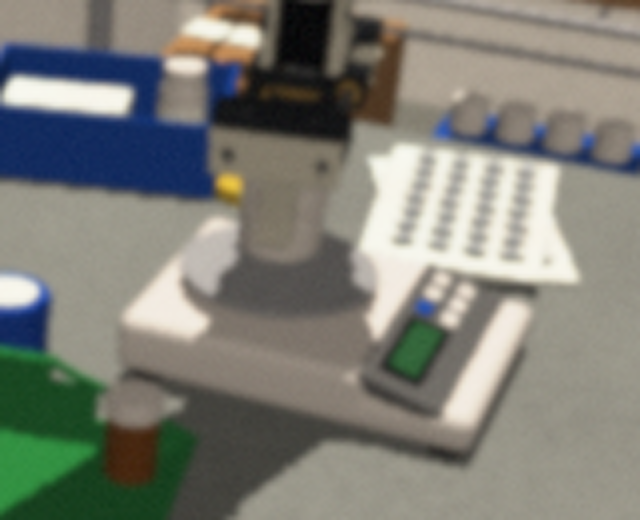

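The jar hangs just above the pan's middle, with its foot at about (283,255) and the pan spanning 180–380. I'll creep down.

Request:
jog_arm(moves=[[[0, 0.1, 0, 0, 0, 0, 1], [0, 0.08, 0, 0, 0, 0, 1], [0, 0.06, 0, 0, 0, 0, 1], [0, 0.04, 0, 0, 0, 0, 1], [0, 0, 0, 0, 0, 0, 1], [0, 0, 0, 0, 0, 0, 1]]])

```text
time_s: 32.08
ee_pos: [0.5093, -0.333, 0.0815]
eef_rot: [-1.566, -0.137, 0.137]
force: [0.2, -0.5, -2.2]
width: 0.0557
```

Request:
jog_arm(moves=[[[0, 0.03, 0, 0, 0, 0, 1], [0, 0.02, 0, 0, 0, 0, 1], [0, 0, 0, 0, 0, 0, 1], [0, 0, 0, 0, 0, 0, 1]]])

```text
time_s: 32.42
ee_pos: [0.5094, -0.3329, 0.0797]
eef_rot: [-1.566, -0.137, 0.137]
force: [-0.4, 0.8, -2.1]
width: 0.0554
```

Request:
jog_arm(moves=[[[0, 0.02, 0, 0, 0, 0, 1], [0, 0.01, 0, 0, 0, 0, 1], [0, 0, 0, 0, 0, 0, 1], [0, 0, 0, 0, 0, 0, 1]]])

```text
time_s: 32.75
ee_pos: [0.5096, -0.333, 0.0793]
eef_rot: [-1.567, -0.138, 0.137]
force: [-1.6, 2.3, 6.1]
width: 0.0552
```

Request:
jog_arm(moves=[[[0, 0, 0, 0, 0, 0, 0], [0, 0, 0, 0, 0, 0, -0.4], [0, 0, 0, 0, 0, 0, -0.7], [0, 0, 0, 0, 0, 0, -0.7], [0, 0, 0, 0, 0, 0, -0.7], [0, -0.2, 0, 0, 0, 0, -0.7], [0, -0.4, 0, 0, 0, 0, -0.7], [0, -0.6, 0, 0, 0, 0, -0.7], [0, -0.6, 0, 0, 0, 0, -0.7], [0, -0.4, 0, 0, 0, 0, -0.7], [0, -0.2, 0, 0, 0, 0, -0.7], [0, 0, 0.5, 0, 0, 0, -0.5]]])

```text
time_s: 33.75
ee_pos: [0.5074, -0.3154, 0.1768]
eef_rot: [-1.569, -0.139, 0.134]
force: [1.0, 0.1, 0.4]
width: 0.0719
```

Request:
jog_arm(moves=[[[0, 0, 0.8, 0, 0, 0, -0.5], [0, 0, 0.9, 0, 0, 0, -0.5], [0, 0, 0.9, 0, 0, 0, -0.5], [0, 0, 0.9, 0, 0, 0, -0.5], [0, 0, 0.9, 0, 0, 0, -0.5]]])

```text
time_s: 34.17
ee_pos: [0.4745, -0.1386, 0.1743]
eef_rot: [-1.566, -0.136, 0.137]
force: [0.6, 1.3, 0.3]
width: 0.0659
```

```bash
cat >> h.py <<'E'
def top(W,x,y,h,rad=.035):
    Z=W[...,2];m=(np.hypot(W[...,0]-x,W[...,1]-y)<rad)&(Z>h-.006)&(Z<h+.006);P=W[m]
    if m.sum()<20: return None
    m=m.astype(np.uint8);c=max(cv2.findContours(m,0,2)[0],key=cv2.contourArea);M=cv2.moments(c)
    return int(m.sum()),ray("top",(M['m10']/M['m00'],M['m01']/M['m00']),h).round(4),np.ptp(P,axis=0).round(3)
E
python3 - <<'E'
from h import *
im,d=viewer.capture("top");cv2.imwrite("pics/top12.png",im);W=cloud("top",d)
print("jar",top(W,.5085,-.333,.110),"vial",top(W,.5304,-.1395,.059))
for a in((.532,.323,.116),(.612,.323,.122),(.453,.323,.112)):print(top(W,*a))
im,d=viewer.capture("side");cv2.imwrite("pics/side12.png",im)
plan(.612,.3242,.2,90)
E
```

```text
jar None vial None
(422, array([0.5326, 0.3227, 0.116 ]), array([0.046, 0.047, 0.01 ]))
(236, array([0.6112, 0.322 , 0.122 ]), array([0.036, 0.035, 0.01 ]))
(140, array([0.4541, 0.3214, 0.112 ]), array([0.025, 0.026, 0.01 ]))
t 34.27 p [ 0.4744 -0.1363  0.1748] w 0.0659 F [0.5 0.1 0.2] jawyaw 100.21 tilt [0.0003 0.0009]
shift tool units [ 5.43 -0.62 10.72]
turn units [-0.01  2.04  0.  ]
turn units [ 1.000e-02 -3.396e+01  1.000e-02]
```

View pics/top12.png

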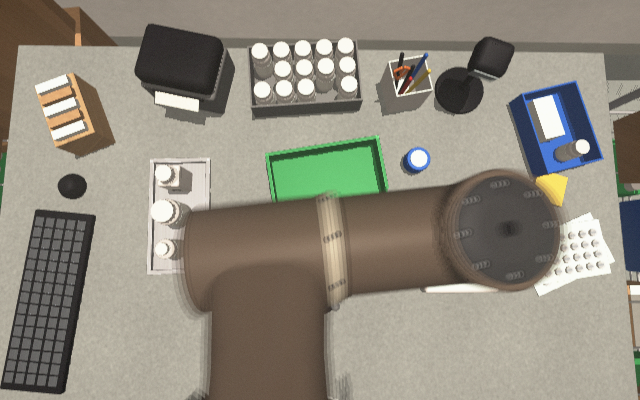

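View pics/side12.png

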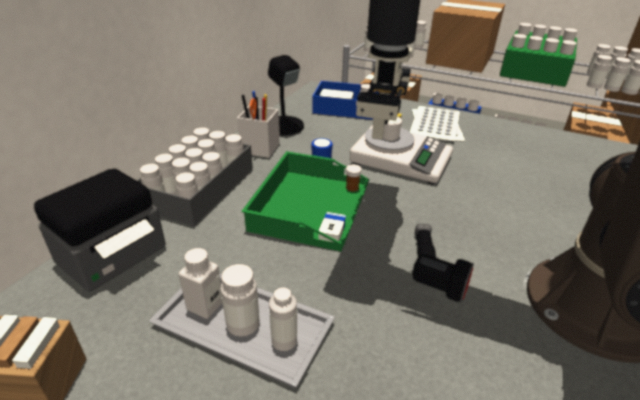

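The jar stands upright on the pan at about (388,133) in the side view. I'll check it from above once the arm has moved off. Next I'll fetch the square bottle.

Request:
jog_arm(moves=[[[0.45, 0, 0.85, 0, 0, 0, -0.5], [0.45, 0, 0.85, 0, 0, 0, -0.5], [0.45, 0, 0.85, 0, 0, 0, -0.5], [0.45, 0, 0.85, 0, 0, 0, -0.5], [0.45, 0, 0.85, 0, 0, 0, -0.5], [0.45, 0, 0.85, 0, 0, 0, -0.5], [0.45, 0, 0.85, 0, 0, 0, -0.5], [0.45, 0, 0.85, 0, 0, 0, -0.5], [0.45, 0, 0.85, 0, 0, 0, -0.5], [0.45, 0, 0.85, 0, 0, 0, -0.5], [0.45, 0, 0.85, 0, 0, 0, -0.5], [0.3, 0, 0.6, 0, 0, 0, -0.5]]])

```text
time_s: 35.27
ee_pos: [0.6138, 0.2911, 0.1737]
eef_rot: [-1.567, -0.137, 0.138]
force: [0.7, 0.1, -0.4]
width: 0.0662
```

Request:
jog_arm(moves=[[[0, 0, 0, 0, 0.7, 0, -0.5], [0, 0, 0, 0, 0.7, 0, -0.5], [0, 0, 0, 0, 0.6, 0, -0.5], [0, 0, 0, 0, 0, 0, -0.5], [0, 0, 0, 0, 0, 0, -0.5]]])

```text
time_s: 35.68
ee_pos: [0.6131, 0.2882, 0.1741]
eef_rot: [-1.571, -0.001, 0.002]
force: [-1.4, 0.3, -0.9]
width: 0.0656
```

```bash
python3 - <<'E'
from h import *
plan(.612,.324,.0657,90)
im,d=viewer.capture("top");cv2.imwrite("pics/top13.png",im);W=cloud("top",d)
print("jar",top(W,.5085,-.333,.110),"pan",top(W,.5085,-.333,.0625,.07),"vial",top(W,.5304,-.1395,.059))
E
```

```text
t 35.68 p [0.6131 0.2882 0.1741] w 0.0656 F [-1.4  0.3 -0.9] jawyaw 90.08 tilt [-0.0007 -0.0005]
shift tool units [-0.02  2.71  0.9 ]
turn units [ 0.01  0.02 -0.01]
turn units [-1.000e-02 -3.598e+01 -1.000e-02]
jar (545, array([ 0.5103, -0.3312,  0.11  ]), array([0.056, 0.055, 0.011])) pan (1932, array([ 0.5082, -0.3325,  0.0625]), array([0.132, 0.131, 0.011])) vial (195, array([ 0.5306, -0.1399,  0.059 ]), array([0.034, 0.034, 0.01 ]))
```

View pics/top13.png

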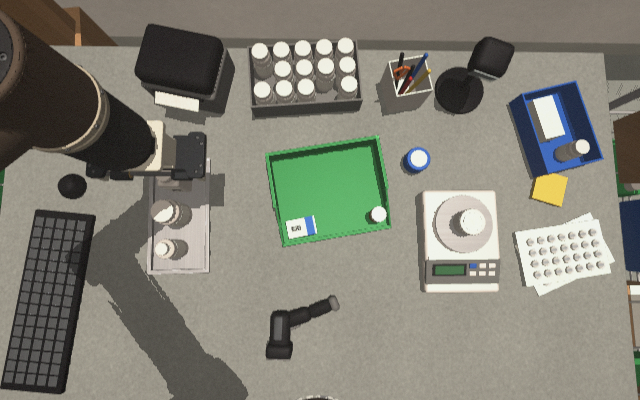

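The jar at (471,222) is about 2.5 mm from the pan centre, and the vial hasn't moved. Now I'll descend on the square bottle.

Request:
jog_arm(moves=[[[-0.02, 0, 0.45, 0, 0, 0, -0.5], [0, 0.1, 0.45, 0, 0, 0, -0.5], [0, 0.3, 0, 0, 0, 0, -0.5], [0, 0.5, 0, 0, 0, 0, -0.5], [0, 0.5, 0, 0, 0, 0, -0.5], [0, 0.5, 0, 0, 0, 0, -0.5], [0, 0.4, 0, 0, 0, 0, -0.5], [0, 0.3, 0, 0, 0, 0, -0.5], [0, 0.1, 0, 0, 0, 0, -0.5], [0, 0, 0, 0, 0, 0, -0.5], [0, 0, 0, 0, 0, 0, -0.5], [0, 0, 0, 0, 0, 0, -0.5]]])

```text
time_s: 36.73
ee_pos: [0.6129, 0.3251, 0.0677]
eef_rot: [-1.57, -0.001, -0.001]
force: [0.6, -0.7, -0.4]
width: 0.0658
```

```bash
python3 - <<'E'
from h import *
im,d=viewer.capture("side");cv2.imwrite("pics/side14.png",cv2.resize(im[200:400,100:400],None,fx=2.5,fy=2.5))
plan(.612,.324,.0657,90)
E
```

```text
t 36.78 p [0.6129 0.325  0.0679] w 0.0657 F [ 0.1 -0.2  0.1] jawyaw 90.01 tilt [0.0016 0.0012]
shift tool units [-0.02  0.05 -0.03]
turn units [-0.01  0.    0.02]
turn units [ 3.0e-02 -3.6e+01  2.0e-02]
```

View pics/side14.png

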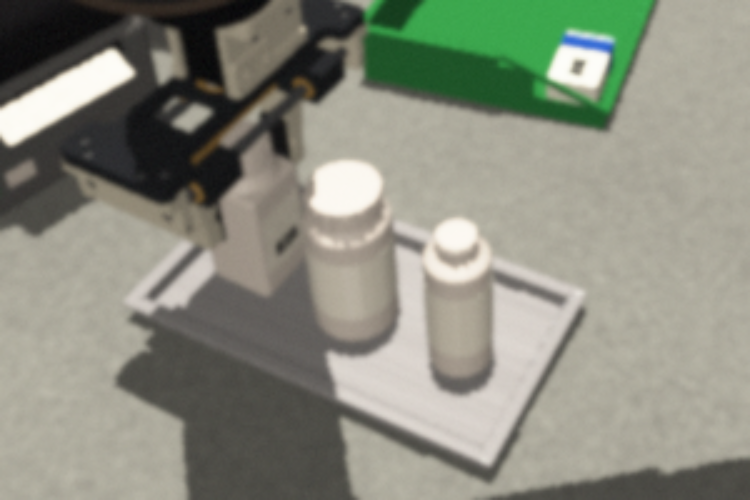

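The jaws straddle the square bottle at about (258,230). Closing and lifting.

Request:
jog_arm(moves=[[[0, 0.04, 0, 0, 0, 0, 0.2], [0, 0, 0, 0, 0, 0, 1], [0, 0, 0, 0, 0, 0, 1], [0, 0, 0, 0, 0, 0, 1], [0, 0, 0, 0, 0, 0, 1], [0, 0, 0, 0, 0, 0, 1], [0, 0, 0, 0, 0, 0, 1]]], squeeze=25)

```text
time_s: 37.37
ee_pos: [0.6124, 0.3245, 0.0653]
eef_rot: [-1.571, -0.0, -0.0]
force: [0.0, -1.2, 4.4]
width: 0.0478
```

Request:
jog_arm(moves=[[[0, -0.1, 0, 0, 0, 0, 1], [0, -0.3, 0, 0, 0, 0, 1], [0, -0.5, 0, 0, 0, 0, 1], [0, -0.6, 0, 0, 0, 0, 1], [0, -0.6, 0, 0, 0, 0, 1], [0, -0.6, 0, 0, 0, 0, 1], [0, -0.5, 0, 0, 0, 0, 1], [0, -0.3, 0, 0, 0, 0, 1], [0, -0.1, -0.3, 0, 0, 0, 1], [0, 0, -0.6, 0, 0, 0, 1], [0, 0, -0.8, 0, 0, 0, 1], [0, 0, -0.9, 0, 0, 0, 1]]])

```text
time_s: 38.37
ee_pos: [0.6114, 0.2197, 0.2079]
eef_rot: [-1.571, 0.0, 0.002]
force: [0.8, -0.5, -2.5]
width: 0.0483
```

```bash
python3 - <<'E'
from h import *
plan(.6388,-.0879,.0657,90)
E
```

```text
t 38.37 p [0.6114 0.2197 0.2079] w 0.0483 F [ 0.8 -0.5 -2.5] jawyaw 90.08 tilt [-0.0015 -0.0005]
shift tool units [ 0.68  3.56 -7.69]
turn units [ 0.01  0.02 -0.02]
turn units [-3.000e-02 -3.598e+01 -1.000e-02]
```

Request:
jog_arm(moves=[[[0.07, 0, -0.9, 0, 0, 0, 1], [0.07, 0, -0.9, 0, 0, 0, 1], [0.07, 0, -0.9, 0, 0, 0, 1], [0.07, 0, -0.9, 0, 0, 0, 1], [0.07, 0, -0.9, 0, 0, 0, 1], [0.07, 0, -0.9, 0, 0, 0, 1], [0.07, 0, -0.8, 0, 0, 0, 1], [0.07, 0, -0.4, 0, -0.4, 0, 1], [0, 0, 0, 0, -0.9, 0, 1], [0, 0, 0, 0, -1, 0, 1], [0, 0, 0, 0, -1, 0, 1], [0, 0, 0, 0, -0.9, 0, 1]]])

```text
time_s: 39.37
ee_pos: [0.6337, -0.0443, 0.208]
eef_rot: [-1.551, -0.289, 0.292]
force: [0.0, -0.3, -1.1]
width: 0.0485
```

Request:
jog_arm(moves=[[[0, 0, 0, 0, 0, 0, 1], [0, 0, 0, 0, 0, 0, 1]]])

```text
time_s: 39.53
ee_pos: [0.634, -0.0439, 0.2083]
eef_rot: [-1.552, -0.284, 0.286]
force: [-0.4, 0.0, -1.9]
width: 0.0485
```

```bash
python3 - <<'E'
from h import *
plan(.6388,-.0879,.0657,111)
im,d=viewer.capture("side");cv2.imwrite("pics/side15.png",im)
E
```

```text
t 39.53 p [ 0.634  -0.0439  0.2083] w 0.0485 F [-0.4  0.  -1.9] jawyaw 110.84 tilt [-0.0013 -0.    ]
shift tool units [-0.28  3.57 -1.07]
turn units [-0.   -0.03 -0.01]
turn units [ 2.000e-02  3.597e+01 -1.000e-02]
```

View pics/side15.png

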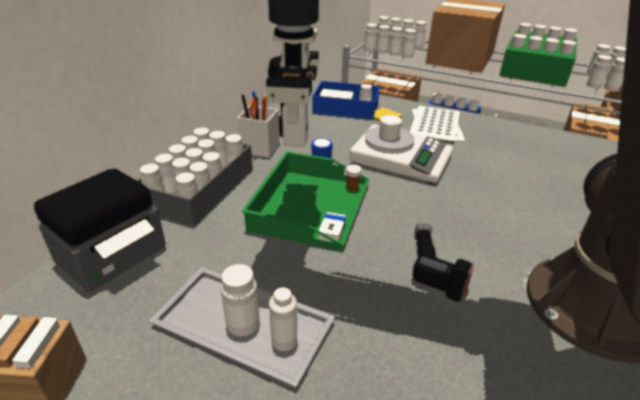

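The square bottle is held above the bin at about (293,115), and the jar stands on the pan at (390,128).

Request:
jog_arm(moves=[[[-0.1, 0, -0.4, 0, 0, 0, 1], [-0.1, 0, -0.4, 0, 0, 0, 1], [-0.08, 0.1, -0.27, 0, 0, 0, 1], [0, 0.3, 0, 0, 0, 0, 1], [0, 0.5, 0, 0, 0, 0, 1], [0, 0.5, 0, 0, 0, 0, 1], [0, 0.5, 0, 0, 0, 0, 1], [0, 0.5, 0, 0, 0, 0, 1], [0, 0.4, 0, 0, 0, 0, 1], [0, 0.2, 0, 0, 0, 0, 1], [0, 0, 0, 0, 0, 0, 1], [0, 0, 0, 0, 0, 0, 1]]])

```text
time_s: 40.58
ee_pos: [0.6395, -0.0874, 0.0887]
eef_rot: [-1.552, -0.287, 0.288]
force: [1.5, 0.5, -2.1]
width: 0.048
```

```bash
python3 - <<'E'
from h import *
plan(.6388,-.0879,.0657,111)
E
```

```text
t 40.58 p [ 0.6395 -0.0874  0.0887] w 0.048 F [ 1.5  0.5 -2.1] jawyaw 110.99 tilt [-0.0008 -0.0003]
shift tool units [-0.02  0.58 -0.01]
turn units [ 0.   -0.   -0.01]
turn units [2.0e-02 3.6e+01 0.0e+00]
```

Request:
jog_arm(moves=[[[-0.01, 0.15, 0, 0, 0, 0, 1], [0, 0.15, 0, 0, 0, 0, 1], [0, 0.1, 0, 0, 0, 0, 1], [0, 0.06, 0, 0, 0, 0, 1], [0, 0.04, 0, 0, 0, 0, 1], [0, 0.03, 0, 0, 0, 0, 1], [0, 0, 0, 0, 0, 0, 1], [0, 0, 0, 0, 0, 0, 1]]])

```text
time_s: 41.25
ee_pos: [0.6393, -0.0877, 0.0679]
eef_rot: [-1.552, -0.288, 0.287]
force: [0.2, -0.6, -1.1]
width: 0.0476
```

Request:
jog_arm(moves=[[[0, 0.03, 0, 0, 0, 0, 1], [0, 0, 0, 0, 0, 0, 1], [0, 0, 0, 0, 0, 0, 1]]])

```text
time_s: 41.5
ee_pos: [0.6392, -0.0876, 0.0666]
eef_rot: [-1.552, -0.287, 0.287]
force: [0.5, 0.2, -2.8]
width: 0.0474
```

Request:
jog_arm(moves=[[[0, 0.03, 0, 0, 0, 0, 1], [0, 0, 0, 0, 0, 0, 1], [0, 0, 0, 0, 0, 0, 1]]])

```text
time_s: 41.75
ee_pos: [0.6392, -0.0877, 0.0653]
eef_rot: [-1.552, -0.287, 0.288]
force: [0.2, 0.1, -2.0]
width: 0.048
```

Request:
jog_arm(moves=[[[0, 0.02, 0, 0, 0, 0, 1], [0, 0, 0, 0, 0, 0, 1], [0, 0, 0, 0, 0, 0, 1]]])

```text
time_s: 42.0
ee_pos: [0.6394, -0.0876, 0.0652]
eef_rot: [-1.552, -0.288, 0.287]
force: [-2.4, 0.8, 4.4]
width: 0.0481
```

Request:
jog_arm(moves=[[[0, 0, 0, 0, 0, 0, 0], [0, 0, 0, 0, 0, 0, -0.4], [0, 0, 0, 0, 0, 0, -0.45], [0, 0, 0, 0, 0, 0, -0.45], [0, 0, 0, 0, 0, 0, -0.45], [0, -0.2, 0, 0, 0, 0, -0.45], [0, -0.5, 0, 0, 0, 0, -0.45], [0, -0.7, 0, 0, 0, 0, -0.45], [0, -0.7, 0, 0, 0, 0, -0.45], [0, -0.5, 0, 0, 0, 0, -0.64], [0, -0.2, 0, 0, 0.5, 0, -0.64], [0, 0, 0, 0, 1, 0, -0.64]]])

```text
time_s: 43.0
ee_pos: [0.6407, -0.0876, 0.1805]
eef_rot: [-1.563, -0.189, 0.18]
force: [0.5, -0.6, -0.2]
width: 0.0711
```

Request:
jog_arm(moves=[[[0, 0, 0, 0, 1, 0, -0.64], [0, 0, 0, 0, 1, 0, -0.64], [0, 0, 0, 0, 0.7, 0, -0.64], [0, 0, 0, 0, 0, 0, -0.64]]])

```text
time_s: 43.33
ee_pos: [0.6392, -0.0876, 0.1772]
eef_rot: [-1.571, 0.002, -0.003]
force: [-0.4, -0.3, -0.7]
width: 0.0718
```

```bash
python3 - <<'E'
from h import *
im,d=viewer.capture("side");cv2.imwrite("pics/side16.png",cv2.resize(im[100:280,200:420],None,fx=3,fy=3))
plan(.5319,.3238,.062,90)
E
```

```text
t 43.38 p [ 0.6393 -0.0876  0.1771] w 0.0719 F [ 0.6 -0.4  0.1] jawyaw 90.06 tilt [0.0005 0.    ]
shift tool units [-2.67  2.88 10.29]
turn units [-0.    0.01  0.01]
turn units [ 1.000e-02 -3.599e+01  0.000e+00]
```

View pics/side16.png

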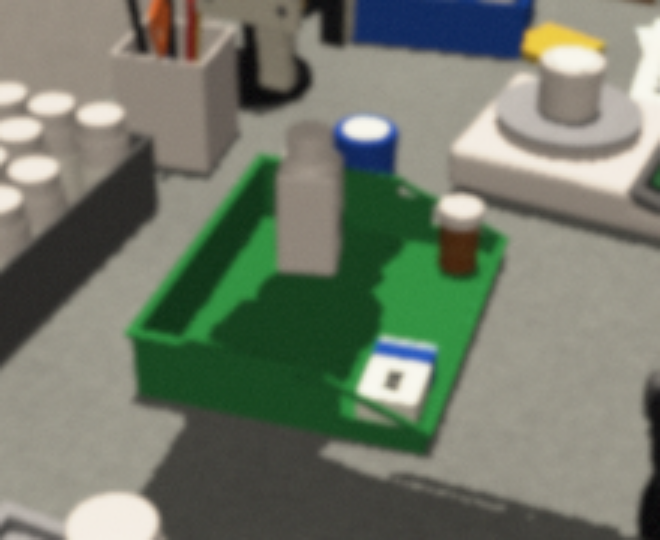

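The square bottle stands in the bin at about (310,210), the jar is on the pan at (572,85), and the vial and carton are in place. Next I'll fetch the stout bottle.

Request:
jog_arm(moves=[[[-0.15, 0, 0.6, 0, 0, 0, -0.64], [-0.22, 0, 0.85, 0, 0, 0, -0.64], [-0.23, 0, 0.9, 0, 0, 0, -0.64], [-0.23, 0, 0.9, 0, 0, 0, -0.64], [-0.23, 0, 0.9, 0, 0, 0, -0.64], [-0.23, 0, 0.9, 0, 0, 0, -0.64], [-0.23, 0, 0.9, 0, 0, 0, -0.64], [-0.23, 0, 0.9, 0, 0, 0, -0.64], [-0.23, 0, 0.9, 0, 0, 0, -0.64], [-0.23, 0, 0.9, 0, 0, 0, -0.64], [-0.23, 0, 0.9, 0, 0, 0, -0.64], [-0.2, 0, 0.7, 0, 0, 0, -0.64]]])

```text
time_s: 44.38
ee_pos: [0.5328, 0.325, 0.177]
eef_rot: [-1.57, -0.003, 0.002]
force: [-0.0, 0.4, -0.5]
width: 0.0718
```

Request:
jog_arm(moves=[[[0, 0, 0, 0, 0, 0, -0.64], [0, 0, 0, 0, 0, 0, -0.64]]])

```text
time_s: 44.55
ee_pos: [0.533, 0.324, 0.1765]
eef_rot: [-1.571, -0.004, 0.004]
force: [-0.0, -0.9, 0.5]
width: 0.0722
```

```bash
python3 - <<'E'
from h import *
plan(.5319,.3238,.062,90)
E
```

```text
t 44.55 p [0.533  0.324  0.1765] w 0.0722 F [-0.  -0.9  0.5] jawyaw 90.28 tilt [-0.0001 -0.0002]
shift tool units [-0.03  2.86 -0.  ]
turn units [ 0.    0.06 -0.  ]
turn units [ -0.   -35.94  -0.  ]
```

Request:
jog_arm(moves=[[[-0.02, 0.2, 0, 0, 0, 0, -0.64], [0, 0.4, 0, 0, 0, 0, -0.64], [0, 0.5, 0, 0, 0, 0, -0.64], [0, 0.5, 0, 0, 0, 0, -0.64], [0, 0.5, 0, 0, 0, 0, -0.64], [0, 0.4, 0, 0, 0, 0, -0.64], [0, 0.2, 0, 0, 0, 0, -0.64], [0, 0.1, 0, 0, 0, 0, -0.64], [0, 0, 0, 0, 0, 0, -0.64], [0, 0, 0, 0, 0, 0, -0.64], [0, 0, 0, 0, 0, 0, -0.64]]])

```text
time_s: 45.47
ee_pos: [0.5335, 0.3227, 0.0657]
eef_rot: [-1.57, -0.001, -0.001]
force: [0.4, -0.6, -0.3]
width: 0.0719
```

```bash
python3 - <<'E'
from h import *
plan(.5319,.3238,.062,90)
E
```

```text
t 45.47 p [0.5335 0.3227 0.0657] w 0.0719 F [ 0.4 -0.6 -0.3] jawyaw 90.0 tilt [0.0013 0.0012]
shift tool units [-0.04  0.09  0.03]
turn units [-0.01  0.    0.02]
turn units [ 2.0e-02 -3.6e+01  2.0e-02]
```

Request:
jog_arm(moves=[[[-0.03, 0.08, 0.02, 0, 0, 0, -0.64], [0, 0, 0, 0, 0, 0, -0.2], [0, 0, 0, 0, 0, 0, 1], [0, 0, 0, 0, 0, 0, 1], [0, 0, 0, 0, 0, 0, 1], [0, 0, 0, 0, 0, 0, 1], [0, 0, 0, 0, 0, 0, 1], [0, 0, 0, 0, 0, 0, 1]]], squeeze=25)

```text
time_s: 46.13
ee_pos: [0.5318, 0.3234, 0.0616]
eef_rot: [-1.57, -0.0, -0.0]
force: [0.3, 0.8, 1.8]
width: 0.0555
```

Request:
jog_arm(moves=[[[0, -0.1, 0, 0, 0, 0, 1], [0, -0.3, 0, 0, 0, 0, 1], [0, -0.5, 0, 0, 0, 0, 1], [0, -0.6, 0, 0, 0, 0, 1], [0, -0.6, 0, 0, 0, 0, 1], [0, -0.6, 0, 0, 0, 0, 1], [0, -0.5, 0, 0, 0, 0, 1], [0, -0.3, 0, 0, 0, 0, 1], [0, -0.1, 0, 0, -0.4, 0, 1], [0, 0, 0, 0, -0.8, 0, 1], [0, 0, 0, 0, -0.8, 0, 1], [0, 0, 0, 0, 0, 0, 1]]])

```text
time_s: 47.13
ee_pos: [0.5315, 0.323, 0.2064]
eef_rot: [-1.566, -0.14, 0.139]
force: [-0.1, -0.8, -0.8]
width: 0.0552
```

```bash
python3 - <<'E'
from h import *
plan(.6147,.042,.062,100)
im,d=viewer.capture("side");cv2.imwrite("pics/side17.png",im)
E
```

```text
t 47.13 p [0.5315 0.323  0.2064] w 0.0552 F [-0.1 -0.8 -0.8] jawyaw 100.17 tilt [0.0003 0.0004]
shift tool units [ 0.81  3.61 -7.28]
turn units [-0.    0.03  0.  ]
turn units [ 1.000e-02 -3.597e+01  1.000e-02]
```

View pics/side17.png

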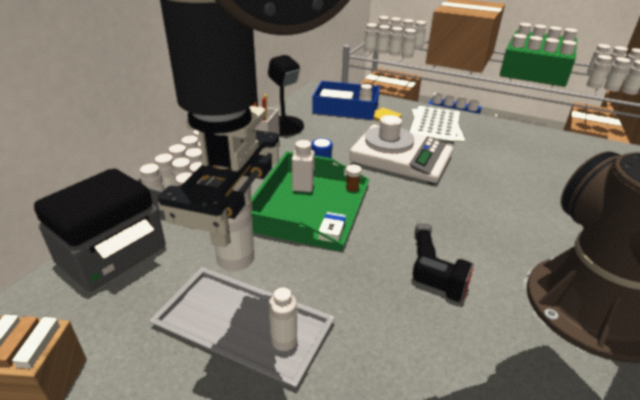

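The stout bottle is held above the tray at (235,230). Carrying it to the bin.

Request:
jog_arm(moves=[[[0.05, 0, -0.4, 0, 0, 0, 1], [0.1, 0, -0.8, 0, 0, 0, 1], [0.1, 0, -0.9, 0, 0, 0, 1], [0.1, 0, -0.9, 0, 0, 0, 1], [0.1, 0, -0.9, 0, 0, 0, 1], [0.1, 0, -0.9, 0, 0, 0, 1], [0.1, 0, -0.9, 0, 0, 0, 1], [0.1, 0, -0.8, 0, 0, 0, 1], [0.05, 0, -0.5, 0, 0, 0, 1], [0, 0, -0.2, 0, 0, 0, 1], [0, 0, 0, 0, 0, 0, 1], [0, 0, 0, 0, 0, 0, 1]]])

```text
time_s: 48.18
ee_pos: [0.6129, 0.0447, 0.2054]
eef_rot: [-1.566, -0.135, 0.135]
force: [-0.5, 0.9, -1.7]
width: 0.0555
```

```bash
python3 - <<'E'
from h import *
plan(.6147,.042,.062,100)
E
```

```text
t 48.18 p [0.6129 0.0447 0.2054] w 0.0555 F [-0.5  0.9 -1.7] jawyaw 99.86 tilt [-0.0003  0.0001]
shift tool units [ 0.03  3.58 -0.07]
turn units [-0.   -0.03 -0.  ]
turn units [ 0.   35.97 -0.  ]
```

Request:
jog_arm(moves=[[[0.02, 0.2, -0.07, 0, 0, 0, 1], [0, 0.4, 0, 0, 0, 0, 1], [0, 0.5, 0, 0, 0, 0, 1], [0, 0.5, 0, 0, 0, 0, 1], [0, 0.5, 0, 0, 0, 0, 1], [0, 0.5, 0, 0, 0, 0, 1], [0, 0.3, 0, 0, 0, 0, 1], [0, 0.2, 0, 0, 0, 0, 1], [0, 0.1, 0, 0, 0, 0, 1], [0, 0, 0, 0, 0, 0, 1], [0, 0, 0, 0, 0, 0, 1], [0, 0, 0, 0, 0, 0, 1]]])

```text
time_s: 49.18
ee_pos: [0.615, 0.0429, 0.0784]
eef_rot: [-1.566, -0.139, 0.136]
force: [0.2, 0.3, -1.6]
width: 0.0553
```

```bash
python3 - <<'E'
from h import *
plan(.6147,.042,.062,100)
E
```

```text
t 49.18 p [0.615  0.0429 0.0784] w 0.0553 F [ 0.2  0.3 -1.6] jawyaw 100.02 tilt [0.0016 0.0004]
shift tool units [-0.01  0.41 -0.02]
turn units [-0.    0.    0.02]
turn units [ 3.0e-02 -3.6e+01  0.0e+00]
```

Request:
jog_arm(moves=[[[0, 0.12, 0, 0, 0, 0, 1], [0, 0.1, 0, 0, 0, 0, 1], [0, 0.07, 0, 0, 0, 0, 1], [0, 0.05, 0, 0, 0, 0, 1], [0, 0.03, 0, 0, 0, 0, 1], [0, 0, 0, 0, 0, 0, 1], [0, 0, 0, 0, 0, 0, 1]]])

```text
time_s: 49.77
ee_pos: [0.6144, 0.0424, 0.0625]
eef_rot: [-1.567, -0.137, 0.137]
force: [-0.4, 0.5, -0.8]
width: 0.0553
```

Request:
jog_arm(moves=[[[0, 0.03, 0, 0, 0, 0, 1], [0, 0, 0, 0, 0, 0, 1], [0, 0, 0, 0, 0, 0, 1]]])

```text
time_s: 50.02
ee_pos: [0.6146, 0.0425, 0.0616]
eef_rot: [-1.566, -0.138, 0.137]
force: [-0.9, -0.1, -0.1]
width: 0.0553
```

Request:
jog_arm(moves=[[[0, 0.02, 0, 0, 0, 0, 1], [0, 0, 0, 0, 0, 0, 1], [0, 0, 0, 0, 0, 0, 1]]])

```text
time_s: 50.27
ee_pos: [0.6149, 0.0426, 0.0616]
eef_rot: [-1.566, -0.138, 0.136]
force: [-1.4, 1.4, 6.6]
width: 0.0553
```

Contact. Releasing, rising and turning back to 90°.

Request:
jog_arm(moves=[[[0, 0, 0, 0, 0, 0, 0], [0, 0, 0, 0, 0, 0, -0.5], [0, 0, 0, 0, 0, 0, -0.64], [0, 0, 0, 0, 0, 0, -0.64], [0, 0, 0, 0, 0, 0, -0.64], [0, -0.2, 0, 0, 0, 0, -0.64], [0, -0.5, 0, 0, 0, 0, -0.64], [0, -0.7, 0, 0, 0, 0, -0.64], [0, -0.7, 0, 0, 0, 0, -0.64], [0, -0.5, 0, 0, 0, 0, -0.64], [0, -0.2, 0, 0, 1, 0, -0.64], [0, 0, 0, 0, 1, 0, -0.64]]])

```text
time_s: 51.27
ee_pos: [0.6159, 0.0428, 0.1763]
eef_rot: [-1.57, -0.001, -0.007]
force: [0.7, -0.1, -0.1]
width: 0.0717
```

Request:
jog_arm(moves=[[[0, 0, 0, 0, 0, 0, -0.5], [0, 0, 0, 0, 0, 0, -0.5]]])

```text
time_s: 51.43
ee_pos: [0.6143, 0.0425, 0.1729]
eef_rot: [-1.571, -0.002, 0.002]
force: [0.6, -0.6, 0.2]
width: 0.0666
```

```bash
python3 - <<'E'
from h import *
im,d=viewer.capture("side");cv2.imwrite("pics/side18.png",im)
plan(.4530,.3235,.0605,90)
E
```

```text
t 51.48 p [0.6141 0.0424 0.1725] w 0.0667 F [ 0.4 -1.4 -0.9] jawyaw 90.16 tilt [-0.0005 -0.0001]
shift tool units [-4.01  2.8   7.04]
turn units [ 0.    0.03 -0.01]
turn units [-1.000e-02 -3.597e+01 -0.000e+00]
```

View pics/side18.png

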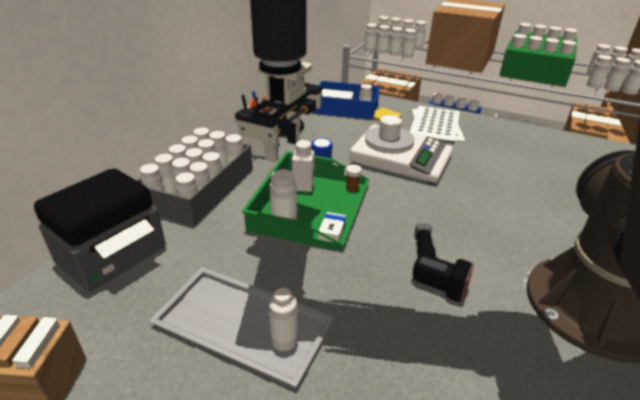

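The stout bottle (284,195) and the square bottle (303,165) stand in the bin. The slim bottle, at (284,318) on the tray, is last.

Request:
jog_arm(moves=[[[-0.35, 0, 0.6, 0, 0, 0, -0.5], [-0.45, 0, 0.8, 0, 0, 0, -0.5], [-0.45, 0, 0.8, 0, 0, 0, -0.5], [-0.45, 0, 0.8, 0, 0, 0, -0.5], [-0.45, 0, 0.8, 0, 0, 0, -0.5], [-0.45, 0, 0.8, 0, 0, 0, -0.5], [-0.45, 0, 0.8, 0, 0, 0, -0.5], [-0.45, 0, 0.8, 0, 0, 0, -0.5], [-0.4, 0, 0.6, 0, 0, 0, -0.5], [-0.1, 0, 0.2, 0, 0, 0, -0.5], [0, 0, 0, 0, 0, 0, -0.5], [0, 0, 0, 0, 0, 0, -0.5]]])

```text
time_s: 52.48
ee_pos: [0.4541, 0.3225, 0.1722]
eef_rot: [-1.572, -0.002, 0.003]
force: [0.4, -0.5, 0.1]
width: 0.0655
```

```bash
python3 - <<'E'
from h import *
plan(.4530,.3235,.0605,90)
E
```

```text
t 52.48 p [0.4541 0.3225 0.1722] w 0.0655 F [ 0.4 -0.5  0.1] jawyaw 90.16 tilt [-0.0005 -0.0009]
shift tool units [-0.03  2.79  0.03]
turn units [ 0.01  0.03 -0.01]
turn units [-1.000e-02 -3.597e+01 -2.000e-02]
```

Request:
jog_arm(moves=[[[-0.02, 0.2, 0.03, 0, 0, 0, -0.5], [0, 0.4, 0, 0, 0, 0, -0.5], [0, 0.5, 0, 0, 0, 0, -0.5], [0, 0.5, 0, 0, 0, 0, -0.5], [0, 0.5, 0, 0, 0, 0, -0.5], [0, 0.4, 0, 0, 0, 0, -0.5], [0, 0.2, 0, 0, 0, 0, -0.5], [0, 0.05, 0, 0, 0, 0, -0.5], [0, 0, 0, 0, 0, 0, -0.5], [0, 0, 0, 0, 0, 0, -0.5], [0, 0, 0, 0, 0, 0, -0.5]]])

```text
time_s: 53.4
ee_pos: [0.4542, 0.3241, 0.0636]
eef_rot: [-1.569, -0.001, -0.001]
force: [-0.4, 0.7, 0.3]
width: 0.0655
```

```bash
python3 - <<'E'
from h import *
plan(.4530,.3235,.0605,90)
E
```

```text
t 53.4 p [0.4542 0.3241 0.0636] w 0.0655 F [-0.4  0.7  0.3] jawyaw 89.99 tilt [0.0012 0.0014]
shift tool units [-0.03  0.08 -0.02]
turn units [-0.02 -0.    0.01]
turn units [-2.0e-02  3.6e+01 -2.0e-02]
```

Request:
jog_arm(moves=[[[-0.02, 0.07, 0, 0, 0, 0, -0.5], [0, 0, 0, 0, 0, 0, 0], [0, 0, 0, 0, 0, 0, 1], [0, 0, 0, 0, 0, 0, 1], [0, 0, 0, 0, 0, 0, 1], [0, 0, 0, 0, 0, 0, 1], [0, 0, 0, 0, 0, 0, 1], [0, 0, 0, 0, 0, 0, 1]]], squeeze=20)

```text
time_s: 54.07
ee_pos: [0.4528, 0.3238, 0.0599]
eef_rot: [-1.571, -0.0, -0.0]
force: [-0.2, 0.0, 0.9]
width: 0.0415
```

Request:
jog_arm(moves=[[[0, -0.1, 0, 0, 0, 0, 1], [0, -0.3, 0, 0, 0, 0, 1], [0, -0.5, 0, 0, 0, 0, 1], [0, -0.6, 0, 0, 0, 0, 1], [0, -0.6, 0, 0, 0, 0, 1], [0, -0.6, 0, 0, 0, 0, 1], [0, -0.6, 0, 0, 0, 0, 1], [0, -0.4, 0, 0, 0, 0, 1], [0, -0.2, 0, 0, -0.4, 0, 1], [0, 0, 0, 0, -0.8, 0, 1], [0, 0, 0, 0, -0.8, 0, 1], [0, 0, 0, 0, 0, 0, 1]]])

```text
time_s: 55.07
ee_pos: [0.4526, 0.3236, 0.2161]
eef_rot: [-1.566, -0.139, 0.139]
force: [0.3, -0.2, -1.4]
width: 0.0419
```

```bash
python3 - <<'E'
from h import *
plan(.567,-.0352,.0605,100)
im,d=viewer.capture("top");cv2.imwrite("pics/top19.png",im);W=cloud("top",d)
print(top(W,.6147,.0426,.116),top(W,.638,-.0887,.122),top(W,.5085,-.333,.110))
E
```

```text
t 55.07 p [0.4526 0.3236 0.2161] w 0.0419 F [ 0.3 -0.2 -1.4] jawyaw 100.17 tilt [-0.      0.0003]
shift tool units [ 1.23  3.89 -9.33]
turn units [-0.    0.03  0.  ]
turn units [ 0.000e+00 -3.597e+01  1.000e-02]
(385, array([0.6149, 0.0429, 0.116 ]), array([0.047, 0.047, 0.01 ])) (220, array([ 0.6382, -0.0881,  0.122 ]), array([0.035, 0.034, 0.011])) (542, array([ 0.5101, -0.3313,  0.11  ]), array([0.056, 0.054, 0.011]))
```

View pics/top19.png

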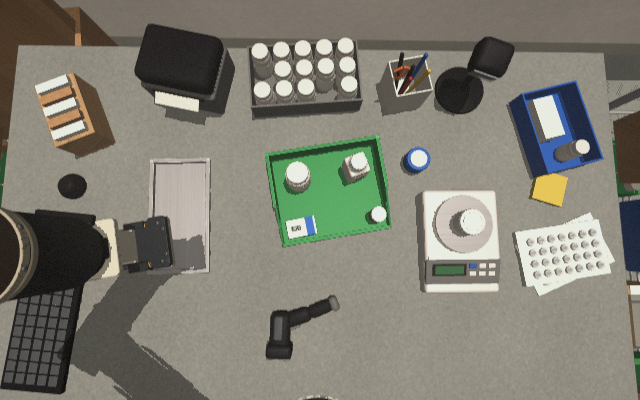

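The stout bottle (297,175) and the square bottle (357,163) are within 1 mm of their starting spots, and the jar is still 2.5 mm from the pan centre. Returning the slim bottle.

Request:
jog_arm(moves=[[[0.05, 0, -0.4, 0, 0, 0, 1], [0.1, 0, -0.8, 0, 0, 0, 1], [0.12, 0, -0.9, 0, 0, 0, 1], [0.12, 0, -0.9, 0, 0, 0, 1], [0.12, 0, -0.9, 0, 0, 0, 1], [0.12, 0, -0.9, 0, 0, 0, 1], [0.12, 0, -0.9, 0, 0, 0, 1], [0.12, 0, -0.9, 0, 0, 0, 1], [0.12, 0, -0.9, 0, 0, 0, 1], [0.12, 0, -0.8, 0, 0, 0, 1], [0.1, 0, -0.6, 0, 0, 0, 1], [0.06, 0, -0.3, 0, 0, 0, 1]]])

```text
time_s: 56.12
ee_pos: [0.5668, -0.033, 0.2154]
eef_rot: [-1.567, -0.133, 0.134]
force: [0.3, 1.3, -0.2]
width: 0.0419
```

Request:
jog_arm(moves=[[[0, 0, 0, 0, 0, 0, 1], [0, 0, 0, 0, 0, 0, 1], [0, 0, 0, 0, 0, 0, 1]]])

```text
time_s: 56.37
ee_pos: [0.5664, -0.0295, 0.2156]
eef_rot: [-1.566, -0.136, 0.137]
force: [-0.3, -0.3, -1.4]
width: 0.042
```

```bash
python3 - <<'E'
from h import *
plan(.567,-.0352,.0605,100)
E
```

```text
t 56.37 p [ 0.5664 -0.0295  0.2156] w 0.042 F [-0.3 -0.3 -1.4] jawyaw 99.95 tilt [-0.0005  0.0001]
shift tool units [-0.01  3.88 -0.14]
turn units [-0.   -0.01 -0.01]
turn units [ 1.000e-02  3.599e+01 -0.000e+00]
```

Request:
jog_arm(moves=[[[0, 0.2, -0.14, 0, 0, 0, 1], [0, 0.4, 0, 0, 0, 0, 1], [0, 0.5, 0, 0, 0, 0, 1], [0, 0.5, 0, 0, 0, 0, 1], [0, 0.5, 0, 0, 0, 0, 1], [0, 0.5, 0, 0, 0, 0, 1], [0, 0.5, 0, 0, 0, 0, 1], [0, 0.3, 0, 0, 0, 0, 1], [0, 0.1, 0, 0, 0, 0, 1], [0, 0, 0, 0, 0, 0, 1], [0, 0, 0, 0, 0, 0, 1], [0, 0, 0, 0, 0, 0, 1]]])

```text
time_s: 57.37
ee_pos: [0.5684, -0.035, 0.0768]
eef_rot: [-1.566, -0.139, 0.136]
force: [-0.3, 0.2, -0.7]
width: 0.0414
```

```bash
python3 - <<'E'
from h import *
plan(.567,-.0352,.0605,100)
E
```

```text
t 57.37 p [ 0.5684 -0.035   0.0768] w 0.0414 F [-0.3  0.2 -0.7] jawyaw 100.03 tilt [0.0017 0.0002]
shift tool units [-0.04  0.41  0.  ]
turn units [0.   0.01 0.02]
turn units [ 3.000e-02 -3.599e+01 -0.000e+00]
```

Request:
jog_arm(moves=[[[-0.03, 0.12, 0, 0, 0, 0, 1], [0, 0.1, 0, 0, 0, 0, 1], [0, 0.07, 0, 0, 0, 0, 1], [0, 0.05, 0, 0, 0, 0, 1], [0, 0.03, 0, 0, 0, 0, 1], [0, 0, 0, 0, 0, 0, 1], [0, 0, 0, 0, 0, 0, 1]]])

```text
time_s: 57.95
ee_pos: [0.5665, -0.0357, 0.0609]
eef_rot: [-1.567, -0.137, 0.137]
force: [0.5, 0.2, -2.0]
width: 0.0417
```

Request:
jog_arm(moves=[[[0, 0.03, 0, 0, 0, 0, 1], [0, 0, 0, 0, 0, 0, 1], [0, 0, 0, 0, 0, 0, 1]]])

```text
time_s: 58.2
ee_pos: [0.5667, -0.0356, 0.0599]
eef_rot: [-1.566, -0.137, 0.137]
force: [0.4, -0.3, 0.2]
width: 0.0416
```

Request:
jog_arm(moves=[[[0, 0.02, 0, 0, 0, 0, 1], [0, 0, 0, 0, 0, 0, 1], [0, 0, 0, 0, 0, 0, 1]]])

```text
time_s: 58.45
ee_pos: [0.567, -0.0356, 0.0598]
eef_rot: [-1.567, -0.138, 0.136]
force: [-0.4, 0.5, 5.5]
width: 0.0414
```

Request:
jog_arm(moves=[[[0, 0, 0, 0, 0, 0, 0.2], [0, 0, 0, 0, 0, 0, -0.3], [0, 0, 0, 0, 0, 0, -0.5], [0, 0, 0, 0, 0, 0, -0.5], [0, 0, 0, 0, 0, 0, -0.5], [0, -0.2, 0, 0, 0, 0, -0.5], [0, -0.5, 0, 0, 0, 0, -0.5], [0, -0.7, 0, 0, 0, 0, -0.5], [0, -0.7, 0, 0, 0, 0, -0.5], [0, -0.5, 0, 0, 0, 0, -0.5], [0, -0.3, 0.4, 0, 0, 0, -0.5], [0, 0, 0.7, 0, 0, 0, -0.5]]])

```text
time_s: 59.45
ee_pos: [0.5607, 0.0069, 0.1789]
eef_rot: [-1.566, -0.14, 0.131]
force: [1.1, 0.4, -0.5]
width: 0.0658
```

Request:
jog_arm(moves=[[[-0.2, 0, 0.9, 0, 0, 0, -0.5], [-0.2, 0, 0.9, 0, 0, 0, -0.5], [-0.2, 0, 0.9, 0, 0, 0, -0.5], [-0.2, 0, 0.9, 0, 0, 0, -0.5], [-0.2, 0, 0.9, 0, 0, 0, -0.5], [-0.2, 0, 0.9, 0, 0, 0, -0.5], [-0.2, 0, 0.9, 0, 0, 0, -0.5], [-0.2, 0, 0.7, 0, 0, 0, -0.5], [0, 0, 0.3, 0, 0, 0, -0.5], [0, 0, 0, 0, 0, 0, -0.5], [0, 0, 0, 0, 0, 0, -0.5], [0, 0, 0, 0, 0, 0, -0.5]]])

```text
time_s: 60.45
ee_pos: [0.4453, 0.2835, 0.1751]
eef_rot: [-1.567, -0.137, 0.137]
force: [-0.7, 0.7, 0.8]
width: 0.0659
```

```bash
python3 - <<'E'
from h import *
im,d=viewer.capture("top");cv2.imwrite("pics/top20.png",im);W=cloud("top",d)
for n,a in dict(stout=(.6147,.0426,.116),square=(.6379,-.0886,.122),slim=(.567,-.0356,.112),vial=(.5303,-.1395,.059),jar=(.5085,-.333,.110)).items():print(n,a,top(W,*a))
im2,d=viewer.capture("side");cv2.imwrite("pics/side20.png",im2)
def car(im):
    hsv=cv2.cvtColor(im,cv2.COLOR_BGR2HSV);m=cv2.inRange(hsv,(100,120,60),(125,255,255))[205:245,275:325];y,x=np.nonzero(m);return x.mean()+275,y.mean()+205
print(car(cv2.imread("pics/top0.png")),car(im));s=r.read_state();print(s["time_s"],s["ee_pos"],s["joint_vel"].round(3),s["force"])
E
```

```text
stout (0.6147, 0.0426, 0.116) (387, array([0.615, 0.043, 0.116]), array([0.046, 0.047, 0.011]))
square (0.6379, -0.0886, 0.122) (220, array([ 0.6382, -0.0881,  0.122 ]), array([0.035, 0.034, 0.01 ]))
slim (0.567, -0.0356, 0.112) (118, array([ 0.5676, -0.0362,  0.112 ]), array([0.026, 0.026, 0.009]))
vial (0.5303, -0.1395, 0.059) (197, array([ 0.5305, -0.1398,  0.059 ]), array([0.034, 0.035, 0.01 ]))
jar (0.5085, -0.333, 0.11) (548, array([ 0.5102, -0.3312,  0.11  ]), array([0.056, 0.055, 0.01 ]))
(np.float64(309.4511278195489), np.float64(225.1578947368421)) (np.float64(309.44029850746267), np.float64(225.23134328358208))
60.55 [0.44548007 0.2831608  0.17506034] [-0.002 -0.002  0.001 -0.001  0.003 -0.003] [-0.36695054 -1.20919689  0.97380618]
```

View pics/top20.png

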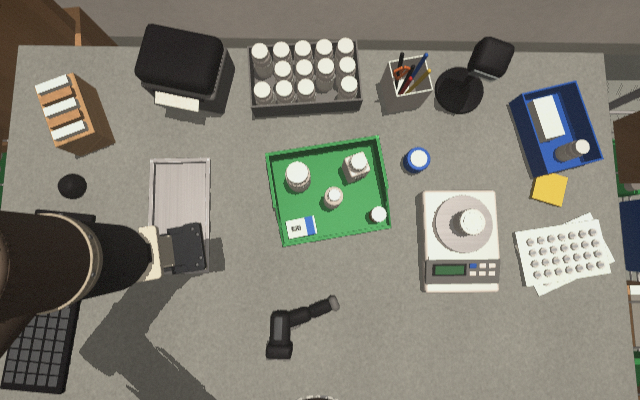

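View pics/side20.png

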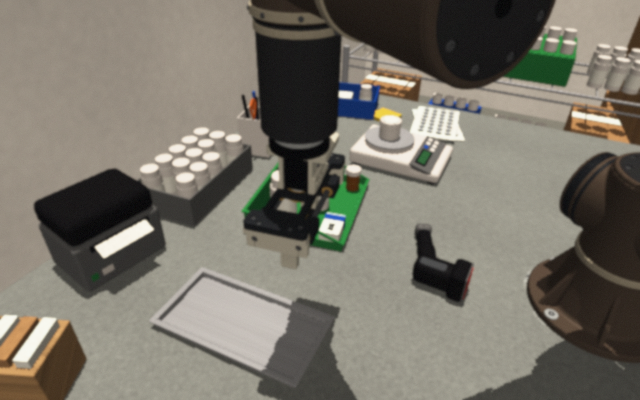

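The top view shows all three bottles back in place in the bin: stout (297,175), square (357,163) and slim (333,197). The jar is on the pan at (471,222), the carton and vial haven't moved, and the arm is clear and still. Handing in.

```bash
python3 -c "
from cell import r
print(r.close_job())"
```

```text
the job is handed in; nothing more can be done
None
```

I moved the slim, stout and square bottles to the tray and set the jar on the balance pan. Then I put all three bottles back in the bin and handed the job in at about 60.6 s; no verdict was reported.

My last checks, from the top camera:
- **Bottles:** each stands upright within about 1 mm of its starting spot.
- **Jar:** it stands upright about 2.5 mm from the pan centre. I lowered it until the wrist force showed light contact, about 6 N.
- **Carton and vial:** neither moved by more than half a millimetre.
- **Arm:** it was clear of everything and at rest when I handed in.

No check failed. The only disagreement was an offset of up to about 3 mm between camera and arm positions at the tray, close to the stated 2 mm calibration error. In the last side picture the gripper partly hid the bin, so the final bottle check rests on the top view alone.

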